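# Sheathe the core probe and present it to the inspection camera

## Robot

A 7-joint arm with a two-finger parallel gripper is mounted at the origin on the work surface. World frame = base frame: x ahead of the robot, y to its left, z up, the work surface at z = 0. Lengths are in m, angles in rad, forces in N, time in s.
With the tool pointing down it reaches from about 0.425 to 0.925 m from the base axis. Payload 6.8 kg.
Tool frame: the origin (TCP) lies midway between the tips of the shut fingers; the grasp point (between the pads) lies 19 mm behind it (r.grip_point_offset is the distance from the TCP to the grasp point, in m); z points along the fingers, y is the direction in which the jaws open and shut (so a half turn about z gives the same grasp; the last joint's range is limited). The gripper opens to 85 mm and grips with 20 to 120 N. Pads are 22 mm wide; open, the fingers measure 114 mm over their backs; the gripper's body (76 mm by 85 mm) begins 54 mm behind the grasp point. The pads swing forward as they close: fully open they stand 13 mm farther back than shut.
Start: joints at [-1.318, 0.477, 0.022, 1.555, -0.011, 1.109, -0.083], TCP at [0.238, 0.632, 0.231] pointing down, gripper open.
Joint ranges: [-2.96, 2.96], [-0.34, 2.1], [-1.41, 1.46], [0.24, 2.44], [-1.37, 4.51], [0.17, 1.92], [-2.96, 2.96]. Speed limits (rad/s): [2.39, 2.39, 3.14, 3.14, 3.14, 3.14, 3.14].

## Interface

Orientations are given as a rotation vector (axis times angle).
In Python, from bench import r, grab_frame, camera_params gives the robot as it stands.
- The arm moves only by the tool carry_out, never from a script. Its argument "motion" is text: rows parted by semicolons, each of 5 numbers parted by spaces: the closure, from 0 (fully open) to 1 (shut), then the shift along the tool's x, y, z in mm, then the turn about the tool's z in rad. In form: fingers dx dy dz twist; .... A call has exactly 8 rows; each row shifts and turns the commanded pose from where the row before left it, along the tool's axes as they then stand; what a row does not reach is not made up. A row lasts 1/8 s, in which the tool goes at most 62.5 mm and 10.7 degrees, less where a joint would pass 70% of its speed; a pose out of reach is approached as far as the arm can. A call with a gripper value outside its range is refused whole. The fingers move at their own pace and stop on an object; "newtons" is the grip in N (left out, the last holds). Time passes only in rows, so rows that do not move let the fingers close, or fill a call up. It gives the time, the measured TCP pose, the force and the opening at its end, in the units of the state.
- r.get_obs(): the state, without advancing time (a new reading comes with each control period).
- grab_frame(name): name is "side" or "top"; returns the picture (384x512x3 uint8, red, green, blue); there is no depth.
- camera_params(name): a dict with "fx", "fy", "cx", "cy" (pixels), "eye" and "attitude" of the camera in the world. Camera axes: x right, y down, z forward; pixel columns grow to the right and rows downward; lengths in m; the calibration is good to about 2 mm. A picture is of the moment at which its call begins. camera_params takes no time and is no camera call.
- r.hand_in(): hands the job in, once; it reports no verdict.
The state is a dict: "clock": time; "joints": joint angles; "qvel": joint speeds; "tau": joint torques, N m; "tcp_pos": TCP position; "orientation": TCP orientation; "contact_force": force on the tool from outside, world axes, zero at the start; "moment": the same for the moment, N m; "grip_width": finger opening in m.
Only numpy, scipy, OpenCV 4.12 (cv2) and the standard library are available. Lean on these libraries where they do the work, as an engineer would, in place of code of your own. Each camera call takes 0.05 s, during which the arm holds its last target.

## Task

Take the core probe with the plain straight handle out of the rest and slide it fully home into the empty charging sleeve standing in the dock. Then lift that sleeve by its grip plate, with the probe in it, and hold it in the air in front of the inspection camera: window squarely facing the lens and centred on it, 12 cm away, sleeve upright in the camera's tilted view. Finish while holding it there, still, by the sleeve alone; leave the other things where they are.

Things in the scene. Friction and masses are not known exactly. Their poses are not given: they have to be found in the camera images.
- probe: Core probe, about 60 g: pointed steel shaft 11 mm diameter, 80 mm long (last 12 mm taper to a 3 mm tip), black straight round handle 22 mm diameter, 45 mm tall on top. Origin at the tip, z up the shaft; shoulder under the handle at z = 80 mm, handle top at 125 mm. Starts hanging upright by its shoulder in one hole of the rest.
- probe_grip (a point): Point on the probe's axis in its handle, 26 mm above the shoulder (106 mm above the tip).
- rest: Probe rest, fixed: steel shelf 60 x 170 mm, its top 90 mm above the work surface, with two holes of 14 mm diameter at y = +45 and -45 mm; origin on the work surface under its centre. Probes are lifted straight up out of it.
- sleeve: Empty charging sleeve, loose, white, about 110 g: square tube 30 x 30 x 95 mm, bore 14 x 14 mm open at the top, floor at z = 6 mm. Origin centre of underside, z up the bore. Grip plate at the back: x -15 to -85 mm, z 55 to 95 mm, 12 mm thick along y. Dark window on the front (+x) face. Probe fully home: shoulder on the rim, tip at z = 15 mm. Starts upright in a bay of the dock.
- sleeve_mouth (a point): Centre of the bore's mouth at the sleeve's rim, 95 mm above its underside.
- sleeve_grip (a point): Point in the middle of the grip plate's thickness, 65 mm behind the bore's axis, 15 mm below the rim; pinch the plate here from above, fingers closing along the sleeve's y.
- sleeve_window (a point): Centre of the window on the front face, 15 mm ahead of the bore's axis, 50 mm above the underside.
- dock: Charging dock, fixed: grey plate 70 x 190 x 20 mm with two square bays 33 x 33 mm, 12 mm deep (floor at z = 8 mm), at y = +55 and -55 mm; origin on the work surface under its centre. The sleeves stand in it, their x along its x, and lift straight up out.
- camera_head: Inspection camera on a post, does not move: lens 30 mm across, grey box 55 mm wide to 75 mm behind it. Origin at the lens front; it looks along its own -x, 25 degrees below level; y sideways, z picture's up. A sleeve presented squarely has x, y, z parallel to the head's (it leans back), window centre at x = -120 mm, y = z = 0 in this frame.
- spare_sleeve: The other charging sleeve: same shape as the empty one, but it already has a probe in it (black round handle standing 45 mm above its rim). It stands in the other bay of the dock. Origin: centre of its underside. Bystander.
- needle_probe: The other probe in the rest: 4 mm needle, its handle is a flat 26 mm disc with a 36 mm wide mushroom top, its top 110 mm above its origin, which lies on its axis 9 mm below the needle's tip; z up. Bystander.
- shaker: Glass shaker with steel cap, 44 mm across, 85 mm high; origin centre of underside. Bystander.
- bowl: Steel bowl 110 mm across, 50 mm high; origin centre of underside. Bystander.
- oil: Green glass bottle 60 mm across, 200 mm high; origin centre of underside. Bystander.
- pot: Steel beaker 100 mm across, 100 mm high, open at the top; origin centre of underside. Bystander.
- spice: Amber spice jar 50 mm across, 70 mm high; origin centre of underside. Bystander.
Mind the look-alikes: they are no part of the job. Leave any pink or red look-alike of the rest alone.

How it is judged:
By the outcome, as a careful person would: the job done as asked, in the order asked, and still so for the second after the job is handed in, while the arm keeps its last pose, push and grip.
It also fails if it takes over 59 s, if anything falls off the work surface, if the arm or the gripper's body presses on something with over 40 N, if the wrist force passes 120 N, or if a joint passes its speed limit or range.

## Working session

There is one attempt and no reset: what is moved stays moved. The work goes in short steps, Python scripts to look and compute and a tool call to move; the robot and the scene stay as the last step left them, time stands still between calls to the robot, and variables do not carry over. Pictures are saved under pics/ and viewed, and the job is handed in when it is done.

Besides the shell and the picture viewer there is one more tool, called after "Emit:" by a JSON object that holds its "method" and its "body", one argument or row to a line. carry_out: Moves the arm, as the interface text tells. Its arguments: {"type":"object","properties":{"motion":{"type":"string"},"newtons":{"type":"number"}},"required":["motion"]}

```bash
ls; mkdir -p pics; python3 - <<'E'
from bench import r, grab_frame, camera_params
import cv2
for n in("side","top"):
    cv2.imwrite(f"pics/{n}0.png",cv2.cvtColor(grab_frame(n),cv2.COLOR_RGB2BGR)); print(n,camera_params(n))
print(r.get_obs(), r.grip_point_offset)
E
```

```text
pics
side {'fx': 458.00458284215347, 'fy': 458.00458284215347, 'cx': 259.86405041499626, 'cy': 194.4833677018549, 'eye': array([-0.17785547, -0.67325302,  1.04865818]), 'attitude': array([-2.14962601,  0.92018329, -0.43703189])}
top {'fx': 364.5572541057534, 'fy': 364.5572541057534, 'cx': 253.74186313585457, 'cy': 191.54002704768172, 'eye': array([0.45729056, 0.00833735, 1.16948745]), 'attitude': array([-2.16562075,  2.21519198, -0.11346578])}
{'clock': 0.1, 'joints': array([-1.31808219,  0.47774418,  0.02234061,  1.55636535, -0.01152327,
        1.10929382, -0.08309   ]), 'qvel': array([ 0.00091088, -0.00323678,  0.00083373, -0.00443032, -0.00051842,
       -0.00078322,  0.00078527]), 'tau': array([ 5.09933248e-03, -5.97757995e+01,  1.61420155e+00, -2.81951916e+01,
        1.29100299e-02,  5.01844188e-03, -3.53264042e-06]), 'tcp_pos': array([0.23811149, 0.63102793, 0.23039956]), 'orientation': array([-5.63626843e-01, -3.09041380e+00,  2.62433960e-03]), 'contact_force': array([-0.15086022, -0.20850656, -0.91231059]), 'moment': array([-0.00205528,  0.03417671,  0.01033338]), 'grip_width': 0.08535325429601935} 0.0187
```

View pics/side0.png

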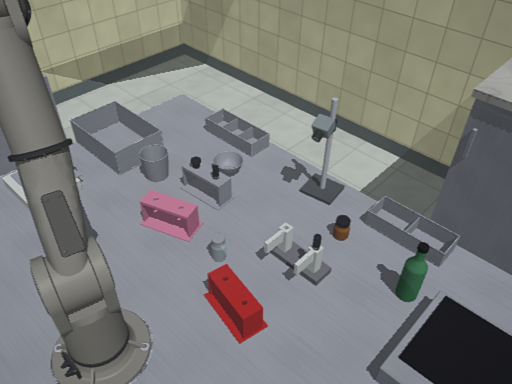

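View pics/top0.png

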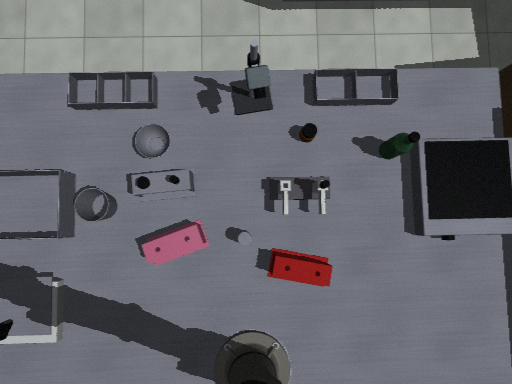

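```bash
python3 - <<'E'
import cv2
s=cv2.imread("pics/side0.png");t=cv2.imread("pics/top0.png")
def crop(im,x,y,w,h,k,name):
    cv2.imwrite(f"pics/{name}.png",cv2.resize(im[y:y+h,x:x+w],None,fx=k,fy=k,interpolation=cv2.INTER_CUBIC))
crop(s,255,210,100,75,8,"s_dock"); crop(t,250,160,100,75,8,"t_dock")
crop(s,165,140,100,75,8,"s_rest"); crop(t,115,150,100,75,8,"t_rest")
crop(s,290,90,80,120,5,"s_cam"); crop(t,220,35,80,90,6,"t_cam")
E
```

```text
(no output)
```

View pics/s_dock.png

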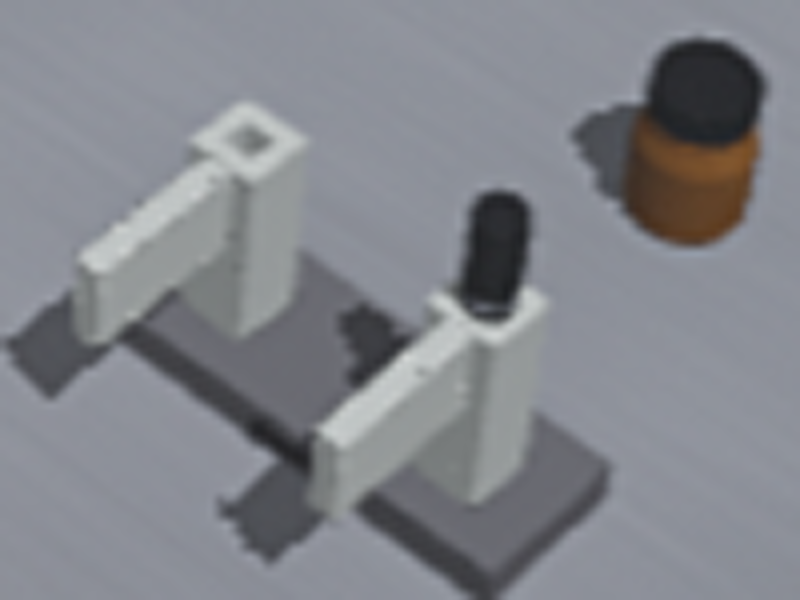

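View pics/t_dock.png

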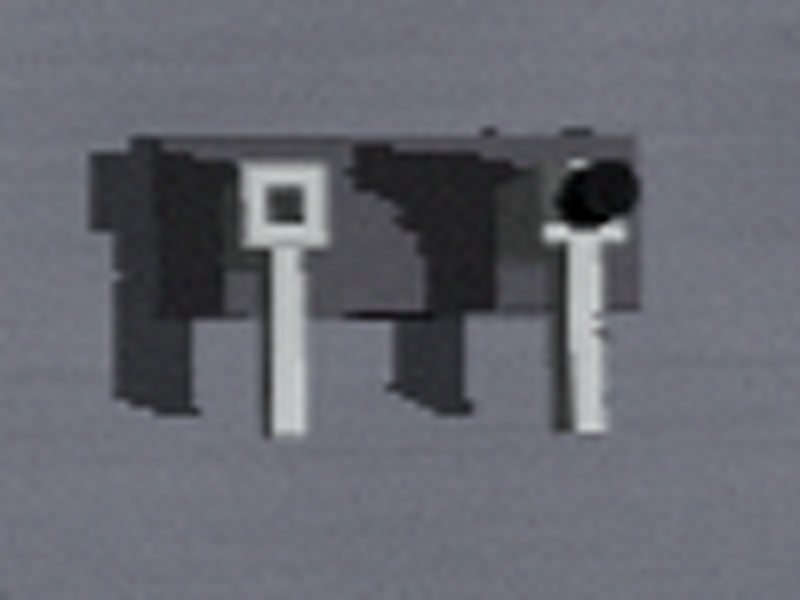

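View pics/s_rest.png

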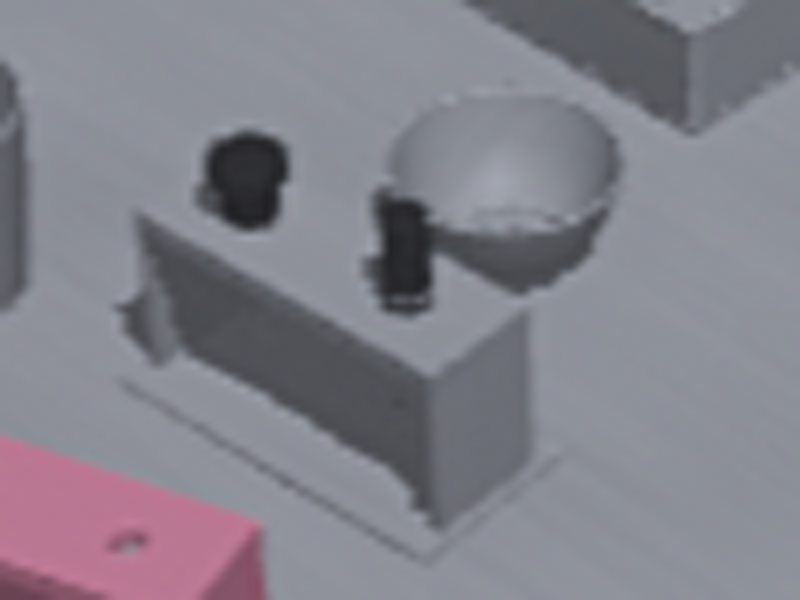

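View pics/t_rest.png

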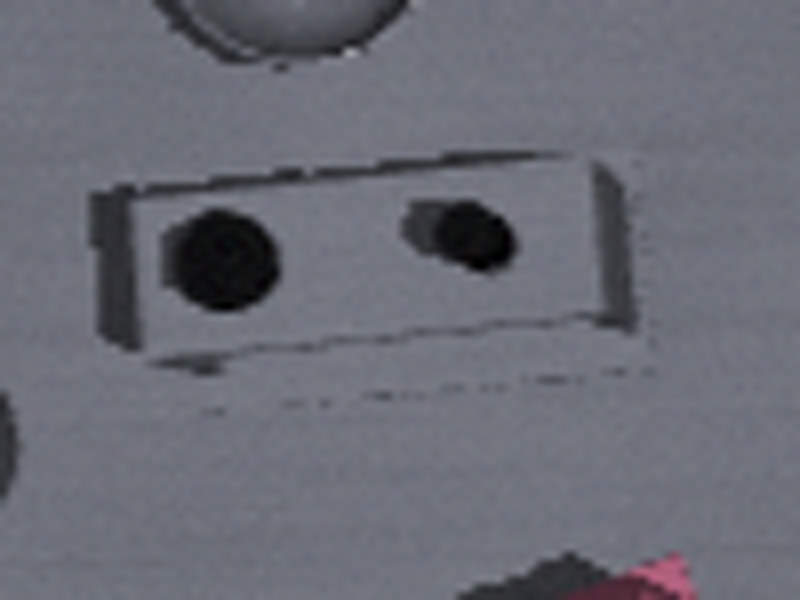

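View pics/s_cam.png

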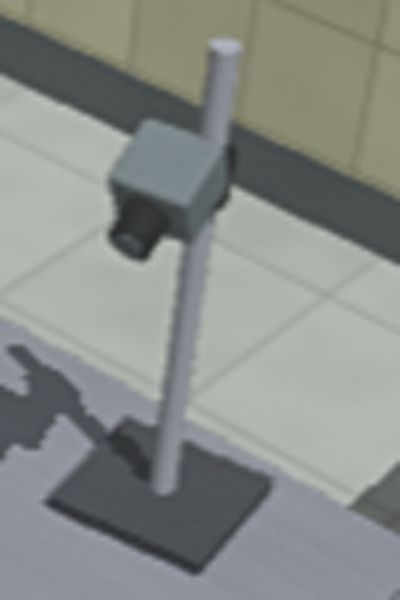

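View pics/t_cam.png

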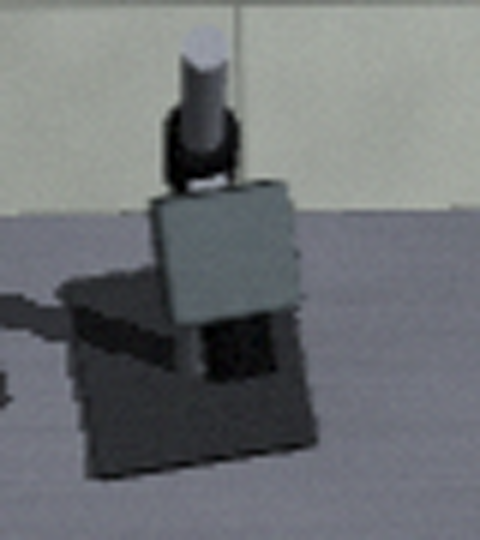

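```bash
cat > h.py <<'E'
import numpy as np, cv2
from scipy.spatial.transform import Rotation as R
from scipy.optimize import least_squares
from bench import r, grab_frame, camera_params
CP={n:camera_params(n) for n in("side","top")}
def proj(n,P):
    c=CP[n]; p=(np.atleast_2d(P)-c["eye"])@R.from_rotvec(c["attitude"]).as_matrix()
    return np.c_[c["fx"]*p[:,0]/p[:,2]+c["cx"],c["fy"]*p[:,1]/p[:,2]+c["cy"]]
def ray(n,uv):
    c=CP[n]; d=np.array([(uv[0]-c["cx"])/c["fx"],(uv[1]-c["cy"])/c["fy"],1]); return R.from_rotvec(c["attitude"]).apply(d)
def onz(n,uv,z):
    e=CP[n]["eye"]; d=ray(n,uv); return e+d*(z-e[2])/d[2]
def snap(tag):
    o={}
    for n in("side","top"):
        im=cv2.cvtColor(grab_frame(n),cv2.COLOR_RGB2BGR); cv2.imwrite(f"pics/{n}_{tag}.png",im); o[n]=im
    return o
def crop(im,x,y,w,h,k,name):
    cv2.imwrite(f"pics/{name}.png",cv2.resize(im[y:y+h,x:x+w],None,fx=k,fy=k,interpolation=cv2.INTER_CUBIC))
def unc(pts,x0,y0,k): return (np.array(pts,float)+.5)/k-.5+[x0,y0]
def Rz(a): return R.from_euler('z',a).as_matrix()
def fitxyyaw(obs,z,x0):
    # obs list of (cam, uv, local xyz)
    def f(p):
        out=[]
        for n,uv,l in obs: out.append(proj(n,np.array([p[0],p[1],z])+Rz(p[2])@np.array(l))[0]-uv)
        return np.concatenate(out)
    s=least_squares(f,x0,x_scale=[.01,.01,.1],loss='soft_l1'); return s.x,f(s.x).reshape(-1,2)
E
cat > fit0.py <<'E'
from h import *
S=lambda p,l:("side",unc(p,255,210,8),np.array(l)/1e3)
T=lambda p,l:("top",unc(p,250,160,8),np.array(l)/1e3)
sl=[S((190,145),(-15,15,95)),S((245,100),(15,15,95)),S((308,143),(15,-15,95)),S((242,185),(-15,-15,95)),S((76,268),(-85,6,95)),S((98,278),(-85,-6,95)),S((96,345),(-85,-6,55)),S((240,337),(-15,-15,12)),
T((240,160),(15,15,95)),T((330,160),(15,-15,95)),T((330,248),(-15,-15,95)),T((240,248),(-15,15,95)),T((272,437),(-85,6,95)),T((306,437),(-85,-6,95))]
np.set_printoptions(precision=4,suppress=True)
p,res=fitxyyaw(sl,.008,[.5,-.1,0]); print("sleeve",p);print(res)
for c in("top","side"):
    p,res=fitxyyaw([o for o in sl if o[0]==c],.008,[.5,-.1,0]); print("sleeve",c,p)
S=lambda p,l:("side",unc(p,165,140,8),np.array(l)/1e3)
T=lambda p,l:("top",unc(p,115,150,8),np.array(l)/1e3)
# rest local y along +world y approx
re=[S((140,215),(-30,85,90)),S((432,378),(-30,-85,90)),S((528,308),(30,-85,90)),
T((135,195),(30,85,90)),T((590,155),(30,-85,90)),T((605,318),(-30,-85,90)),T((145,358),(-30,85,90))]
p,res=fitxyyaw(re,0,[.5,.3,0]); print("rest",p);print(res)
for y in(45,-45): print("hole",p[:2]+(Rz(p[2])@[0,y/1e3,0])[:2])
# handle centroid
def hull(n,x,y,z0=.09,z1=.135,rad=.011):
    a=np.linspace(0,2*np.pi,40); P=np.vstack([np.c_[x+rad*np.cos(a),y+rad*np.sin(a),0*a+z] for z in(z0,z1)])
    return cv2.convexHull(proj(n,P).astype(np.float32))
obs={}
for n,(x,y,w,h) in {"side":(211,162,9,18),"top":(168,174,13,12)}.items():
    im=cv2.imread(f"pics/{n}0.png").max(axis=2).astype(float)[y:y+h,x:x+w]
    print(im.astype(int))
    wgt=np.clip((80-im)/(80-25),0,1); yy,xx=np.mgrid[:h,:w]
    obs[n]=np.array([(wgt*xx).sum()/wgt.sum()+x,(wgt*yy).sum()/wgt.sum()+y,wgt.sum()])
def f(p):
    o=[]
    for n in obs:
        m=cv2.moments(hull(n,*p)); o+=[m['m10']/m['m00']-obs[n][0],m['m01']/m['m00']-obs[n][1]]
    return o
s=least_squares(f,[.57,.24],diff_step=1e-4); print(obs,"probe",s.x,f(s.x),[cv2.contourArea(hull(n,*s.x)) for n in obs])
E
python3 fit0.py
```

```text
sleeve [ 0.5589 -0.1092 -0.0131]
[[ 0.2258 -0.6666]
 [ 0.2579 -0.2695]
 [ 0.1758 -0.4229]
 [ 1.5358 -0.318 ]
 [ 0.0043 -1.6375]
 [ 0.3916 -0.622 ]
 [ 0.2259  0.5472]
 [ 0.1855  0.0382]
 [ 0.3626  1.1573]
 [-0.7347  1.076 ]
 [-0.546   0.2119]
 [ 0.5284  0.2997]
 [-0.0117  0.4894]
 [-0.1699  0.4481]]
sleeve top [ 0.5607 -0.1097 -0.0153]
sleeve side [ 0.5571 -0.1094 -0.0053]
rest [0.5798 0.2578 0.0653]
[[-0.2256 -1.2363]
 [ 0.0681 -0.1988]
 [ 0.6506 -0.4992]
 [-0.1106  0.3065]
 [ 0.4647  0.4314]
 [ 0.1001  0.0719]
 [-0.0972  0.0587]]
hole [0.5768 0.3027]
hole [0.5827 0.2128]
[[155 155 153 133 124 132 138 144 148]
 [151 121 113 123 126 132 140 145 148]
 [123  85  84 111 113 125 137 145 148]
 [121  72  55  55  54  59  86 129 148]
 [119  64  46  46  47  45  49  92 139]
 [133  82  48  49  50  48  53 107 142]
 [143  92  48  48  51  50  44  60  81]
 [160 115  49  42  47  48  45  53  71]
 [163 117  48  41  46  47  42  49  73]
 [160 114  50  42  48  48  45  62  97]
 [ 96  68  42  44  45  45  44  71 142]
 [ 85  64  45  45  47  46  43  66 142]
 [ 91  66  46  44  47  46  40  55 138]
 [124  75  48 
[... 431 characters left out ...]
  16  15  15  44 116 128]
 [ 59  31  16  18  14  15  18  21  13  13  11  90 126]
 [ 59  38  21  17  10  18  19  19  16  11  10  67 123]
 [ 56  53  34  18  20  18  20  17   9   5   9  69 121]
 [125 127  78  49  23  13   4   6  10   7  42 113 130]
 [127 129 127 126 125  65  19  11  49  57  85 118 127]
 [126 128 129 131 131 126 127 110  95 118 128 129 130]
 [130 131 128 129 128 130 125 126 129 125 125 131 127]]
{'side': array([215.1292, 171.0385,  41.5091]), 'top': array([173.3585, 179.0784,  69.5818])} probe [0.5838 0.216 ] [np.float64(0.14710013465170846), np.float64(-0.1205480034317361), np.float64(-0.038797543109893695), np.float64(0.1458287650024772)] [95.85768359270878, 71.84619687404484]
```

```bash
cat > fitcam.py <<'E'
from h import *
np.set_printoptions(precision=4,suppress=True)
S=lambda p:unc(p,290,90,5)
T=lambda p:unc(p,220,35,6)
# params: x,y,z,yaw, xf (box front x), zt(top), zb
def Rh(yaw): return Rz(yaw)@R.from_euler('y',-25,degrees=True).as_matrix()
obs=[("side",S((131,243)),lambda q:(0,0,0)),
("top",T((240,378)),lambda q:(0,0,.015)),
("top",T((150,200)),lambda q:(.075,.0275,q[1])),("top",T((288,180)),lambda q:(.075,-.0275,q[1])),
("top",T((300,305)),lambda q:(q[0],-.0275,q[1])),("top",T((174,325)),lambda q:(q[0],.0275,q[1])),
("side",S((150,118)),lambda q:(.075,.0275,q[1])),("side",S((228,150)),lambda q:(.075,-.0275,q[1])),("side",S((112,180)),lambda q:(q[0],.0275,q[1])),("side",S((193,205)),lambda q:(q[0],-.0275,q[1])),
("side",S((190,243)),lambda q:(q[0],-.0275,q[2]))]
def f(p):
    return np.concatenate([proj(n,p[:3]+Rh(p[3])@np.array(l(p[4:])))[0]-uv for n,uv,l in obs])
s=least_squares(f,[.75,0,.3,0,.025,.025,-.02],x_scale=[.01,.01,.01,.1,.01,.01,.01],loss='soft_l1'); print(s.x);print(f(s.x).reshape(-1,2))
J=s.jac; print(np.sqrt(np.diag(np.linalg.inv(J.T@J)))*.5)
p=s.x; print("lens",p[:3],"window",p[:3]+Rh(p[3])@[-.12,0,0])
E
python3 fitcam.py
```

```text
[ 0.7693 -0.0327  0.2706  0.1361  0.0264  0.0163 -0.0176]
[[-0.1011  0.1621]
 [ 0.4727  0.2046]
 [ 0.2749 -0.0016]
 [-0.2478  0.0285]
 [ 0.1576 -0.1067]
 [-0.8863 -0.1566]
 [-0.067  -0.035 ]
 [ 0.4769 -0.4744]
 [-0.5491 -0.2156]
 [-0.5827  1.0158]
 [ 1.1491 -0.1335]]
[0.0013 0.0007 0.0023 0.0136 0.0009 0.0029 0.0039]
lens [ 0.7693 -0.0327  0.2706] window [ 0.6615 -0.0474  0.2198]
```

```bash
cat >> h.py <<'E'
def state():
    o=r.get_obs(); return o,np.array(o["tcp_pos"]),R.from_rotvec(o["orientation"]).as_matrix()
def to(target,yawy=None):
    """shift in tool axes mm to target TCP, and twist so that tool y is along world azimuth yawy (mod pi)"""
    o,p,M=state(); d=M.T@(np.array(target)-p)*1e3
    print("t %.2f tcp"%o["clock"],p.round(4),"tool x",M[:,0].round(3),"y",M[:,1].round(3),"z",M[:,2].round(3),"F",np.round(o["contact_force"],1),"w %.4f"%o["grip_width"])
    print("shift tool mm",d.round(1),"dist %.0f"%np.linalg.norm(d))
    if yawy is not None:
        g=M.T@np.array([np.cos(yawy),np.sin(yawy),0]); tw=np.arctan2(-g[0],g[1]); tw=(tw+np.pi/2)%np.pi-np.pi/2
        print("twist to align y: %.4f"%tw, "shift after twist first:",(R.from_euler('z',-tw).apply(d)).round(1))
E
python3 - <<'E'
from h import *
to([.583,.2145,.2],np.pi/2)
to([.583,.2145,.2],np.pi/2+.065)
E
```

```text
t 0.10 tcp [0.2381 0.631  0.2304] tool x [-0.936  0.353 -0.   ] y [ 0.353  0.936 -0.002] z [-0.    -0.002 -1.   ] F [-0.2 -0.2 -0.9] w 0.0854
shift tool mm [-469.7 -267.9   30.9] dist 542
twist to align y: -0.3608 shift after twist first: [-344.9 -416.5   30.9]
t 0.10 tcp [0.2381 0.631  0.2304] tool x [-0.936  0.353 -0.   ] y [ 0.353  0.936 -0.002] z [-0.    -0.002 -1.   ] F [-0.2 -0.2 -0.9] w 0.0854
shift tool mm [-469.7 -267.9   30.9] dist 542
twist to align y: -0.4258 shift after twist first: [-317.1 -438.    30.9]
```

Emit:
{"method": "carry_out", "body": {
  "motion": "0 0 0 0 -0.18; 0 0 0 0 -0.1808; 0 -39 -47 0 0; 0 -39 -47 0 0; 0 -39 -47 0 0; 0 -39 -47 0 0; 0 -39 -47 0 0; 0 -39 -47 0 0"
}}

```text
clock: 1.1
tcp_pos: [0.4732, 0.3477, 0.2311]
orientation: [0.0, -3.141, 0.0]
contact_force: [0.7, 0.7, 0.2]
grip_width: 0.085
```

```bash
python3 - <<'E'
from h import *
to([.583,.2145,.15],np.pi/2)
E
```

```text
t 1.10 tcp [0.4732 0.3477 0.2311] tool x [-1. -0.  0.] y [-0.  1. -0.] z [-0. -0. -1.] F [0.7 0.7 0.2] w 0.0850
shift tool mm [-109.8 -133.2   81.1] dist 191
twist to align y: 0.0001 shift after twist first: [-109.9 -133.2   81.1]
```

Emit:
{"method": "carry_out", "body": {
  "motion": "0 -36 -44 0 0; 0 -36 -44 0 0; 0 -37 -45 21 0; 0 0 0 50 0; 0 0 0 0 0; 0 0 0 0 0; 0 0 0 0 0; 0 0 0 0 0"
}}

```text
clock: 2.1
tcp_pos: [0.5818, 0.2175, 0.1619]
orientation: [-0.002, 3.139, 0.002]
contact_force: [0.1, 0.7, -0.8]
grip_width: 0.0853
```

```bash
python3 - <<'E'
from h import *
to([.583,.2145,.097],np.pi/2)
o=snap("1"); crop(o["side"],165,90,125,94,6,"s1"); crop(o["top"],115,130,125,94,6,"t1")
E
```

```text
t 2.10 tcp [0.5818 0.2175 0.1619] tool x [-1.    -0.001 -0.002] y [-0.001  1.     0.001] z [ 0.002  0.001 -1.   ] F [ 0.1  0.7 -0.8] w 0.0853
shift tool mm [-1.1 -3.1 64.9] dist 65
twist to align y: 0.0010 shift after twist first: [-1.1 -3.1 64.9]
```

View pics/s1.png

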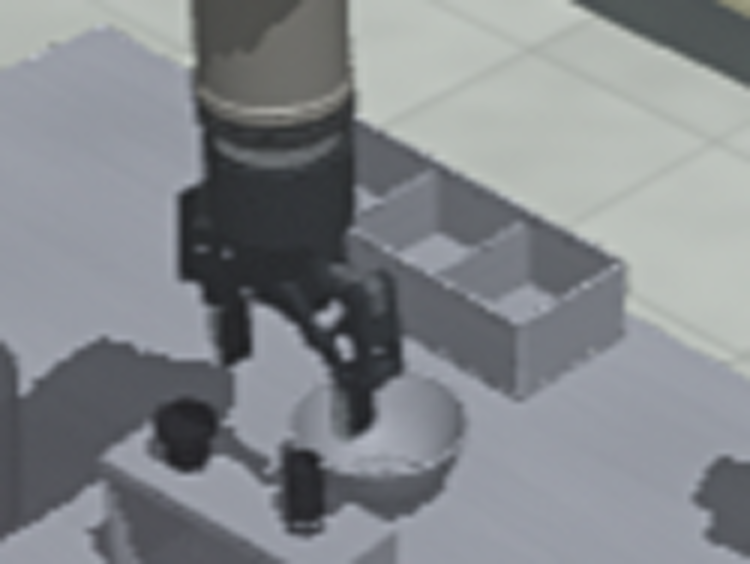

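View pics/t1.png

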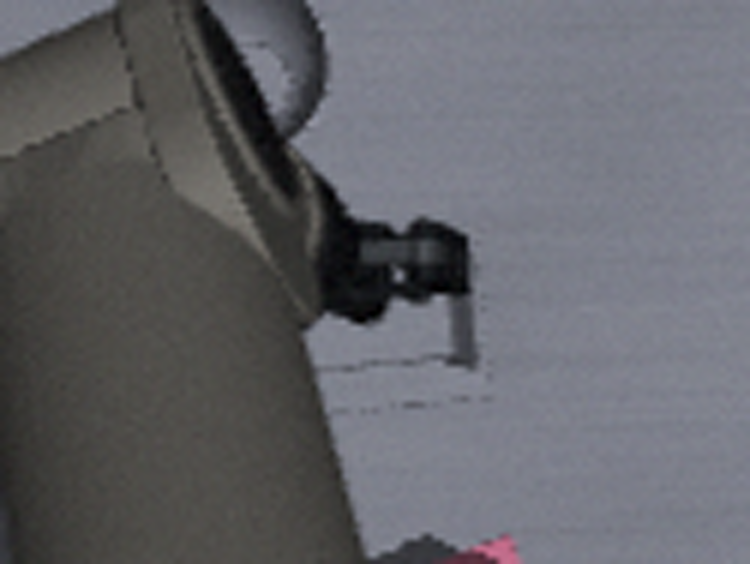

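Emit:
{"method": "carry_out", "body": {
  "motion": "0 -1 -3 25 0; 0 0 0 40 0; 0 0 0 0 0; 0.3 0 0 0 0; 0.6 0 0 0 0; 1 0 0 0 0; 1 0 0 0 0; 1 0 0 0 0",
  "newtons": 40
}}

```text
clock: 3.2
tcp_pos: [0.5828, 0.2138, 0.0963]
orientation: [0.0, 3.14, 0.001]
contact_force: [-2.1, 0.3, 6.5]
grip_width: 0.021
```

```bash
python3 - <<'E'
from h import *
to([.583,.2145,.097],np.pi/2)
o=snap("2"); crop(o["side"],165,90,125,94,6,"s2")
E
```

```text
t 3.20 tcp [0.5828 0.2138 0.0963] tool x [-1.     0.    -0.001] y [0.    1.    0.001] z [ 0.001  0.001 -1.   ] F [-2.1  0.3  6.5] w 0.0210
shift tool mm [-0.2  0.7 -0.7] dist 1
twist to align y: -0.0001 shift after twist first: [-0.2  0.7 -0.7]
```

View pics/s2.png

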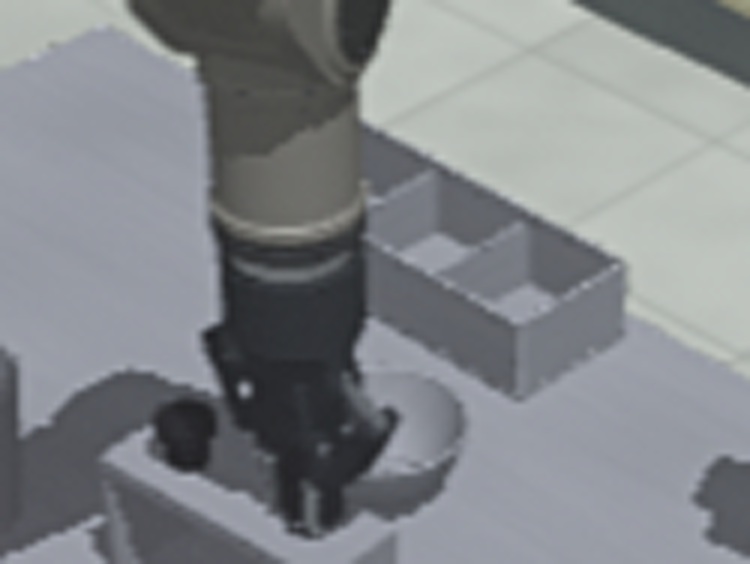

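Emit:
{"method": "carry_out", "body": {
  "motion": "1 0 0 -20 0; 1 0 0 -55 0; 1 0 0 -55 0; 1 0 -45 0 0; 1 4 -60 0 0; 1 4 -60 0 0; 1 4 -60 0 0; 1 4 -60 0 0"
}}

```text
clock: 4.3
tcp_pos: [0.5658, -0.0733, 0.2254]
orientation: [-0.0, 3.141, 0.0]
contact_force: [0.4, -0.7, -0.7]
grip_width: 0.0208
```

```bash
python3 - <<'E'
from h import *
to([.559,-.1095,.225],np.pi/2-.011)
o=snap("3"); crop(o["side"],215,110,125,125,6,"s3"); crop(o["top"],220,130,110,94,6,"t3")
E
```

```text
t 4.30 tcp [ 0.5658 -0.0733  0.2254] tool x [-1. -0. -0.] y [-0.  1.  0.] z [ 0.  0. -1.] F [ 0.4 -0.7 -0.7] w 0.0208
shift tool mm [  6.8 -36.2   0.4] dist 37
twist to align y: 0.0111 shift after twist first: [  6.4 -36.3   0.4]
```

View pics/s3.png

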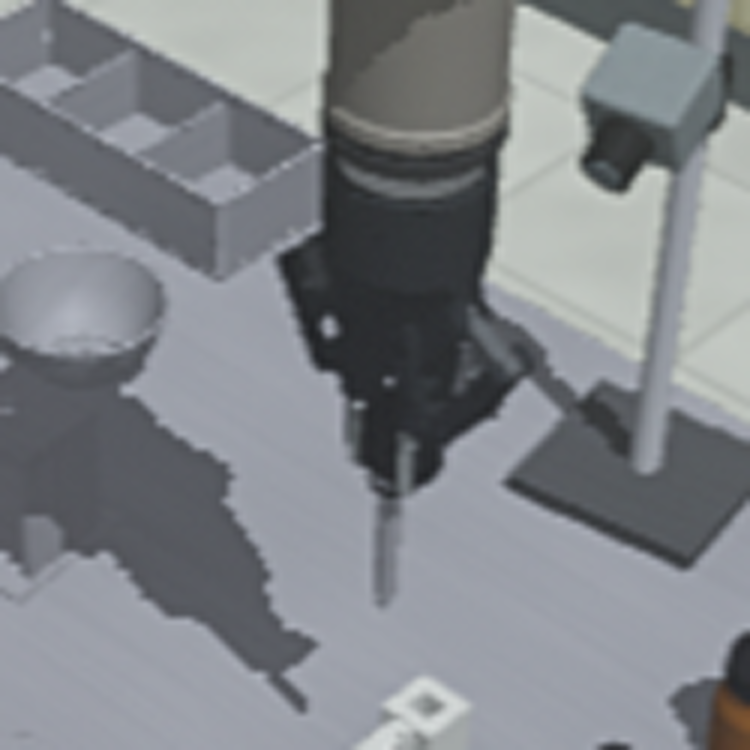

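View pics/t3.png

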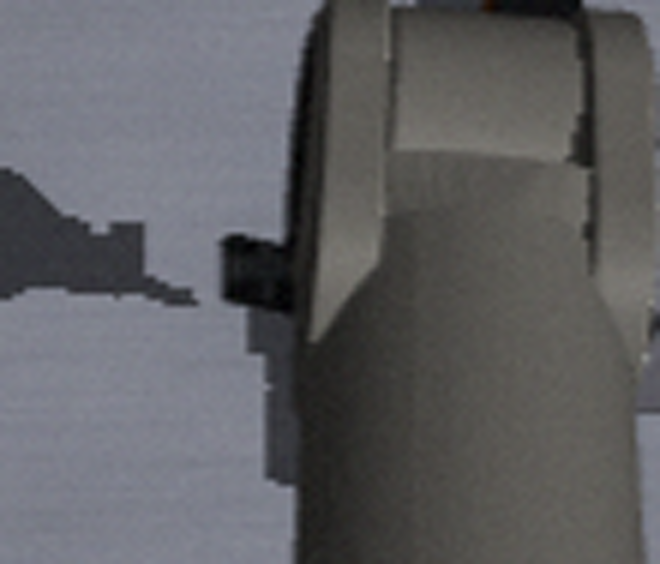

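```bash
python3 - <<'E'
from h import *
o,p,M=state()
print(unc([(383,605),(390,495)],215,110,6))
for z in(-.087,-.007): print(proj("side",p+[0,0,z]))
for d in([.005,0,0],[0,.005,0],[0,0,.005]): print(proj("side",p+d)-proj("side",p))
# bore centre side, crop s3 (430,703)
print(unc([(430,705),(427,680),(470,708),(432,736),(385,708)],215,110,6), proj("side",[[.559,-.1095,.103],[.5607,-.1097,.103],[.5571,-.1094,.103]]))
E
```

```text
[[278.41666667 210.41666667]
 [279.58333333 192.08333333]]
[[280.3380464  212.30828023]]
[[281.74752345 191.34507012]]
[[ 1.19656116 -0.85397401]]
[[-1.37135451 -0.83655875]]
[[ 0.09273731 -1.37928579]]
[[286.25       227.08333333]
 [285.75       222.91666667]
 [292.91666667 227.58333333]
 [286.58333333 232.25      ]
 [278.75       227.58333333]] [[285.97212446 227.04970737]
 [286.40954005 226.7809129 ]
 [285.51508811 227.37203603]]
```

```bash
python3 - <<'E'
from h import *
to([.559,-.1095,.225],np.pi/2-.011)
o,p,M=state()
o=snap("4"); im=o["side"]
print(im[190:216,272:286].max(axis=2))
for z in(-.087,-.007,-.03,-.06): print(z,proj("side",p+[0,0,z]))
E
```

```text
t 4.40 tcp [ 0.5647 -0.0806  0.2256] tool x [-1.     0.012  0.   ] y [ 0.012  1.    -0.004] z [-0.    -0.004 -1.   ] F [-0.3 -0.3  0.1] w 0.0207
shift tool mm [  5.3 -28.9   0.7] dist 29
twist to align y: -0.0009 shift after twist first: [  5.4 -28.9   0.7]
[[166 167 166 170 172 149  96  58  51  45  56 101 133 100]
 [165 166 166 167 167 141  95  98  88  59  68 104 132  98]
 [167 165 166 167 169 167 122  69  78  82  77 102 128 102]
 [167 167 167 165 167 170 153 108  63  49  51  89 129 141]
 [167 167 167 167 167 169 170 139  93  79  86 135 167 172]
 [168 168 168 168 168 168 169 138 101  95  98 136 165 171]
 [169 168 168 168 168 169 170 139  99  94  96 133 161 168]
 [167 168 169 169 169 170 171 139 100  96 106 136 162 167]
 [167 167 169 168 168 170 172 140 102 121 137 147 162 167]
 [168 168 168 167 168 170 171 133 108 128 139 160 170 168]
 [168 169 168 167 167 170 171 133 110 128 136 159 170 169]
 [167 168 168 169 168 169 170 132 111 128 135 160 170 169]
 [167 167 167 168 169 170 170 134 114 130 139 161 171 170]
 [168 167 168 168 168 171 170 135 116 133 139 161 171 171]
 [168 168 169 168 168 169 158 123 117 132 138 160 171 170]
 [168 167 168 169 170 169 155 122 117 132 136 160 171 170]
 [168 168 169 169 170 171 157 125 120 132 135 159 170 169]
 [169 169 168 169 169 171 158 126 121 133 141 163 171 170]
 [171 170 169 169 170 170 158 127 122 133 140 162 170 170]
 [170 171 170 169 170 170 150 120 122 133 140 161 170 170]
 [170 171 172 171 171 171 169 142 126 135 152 167 170 170]
 [170 170 171 172 172 173 172 151 128 141 163 170 170 169]
 [170 170 170 172 172 172 172 148 130 155 170 170 169 169]
 [172 172 172 171 171 172 173 171 170 171 171 169 169 168]
 [171 172 172 171 171 170 171 172 173 171 170 169 169 169]
 [171 171 172 172 172 172 171 171 171 171 172 171 169 170]]
-0.087 [[280.3380464  212.30828023]]
-0.007 [[281.74752345 191.34507012]]
-0.03 [[281.33026023 197.55104308]]
-0.06 [[280.80080671 205.42562706]]
```

Emit:
{"method": "carry_out", "body": {
  "motion": "1 6 -29 0 0; 1 0 0 0 0; 1 0 0 0 0; 1 0 0 0 0; 1 0 0 0 0; 1 0 0 20 0; 1 0 0 0 0; 1 0 0 0 0"
}}

```text
clock: 5.5
tcp_pos: [0.5606, -0.1003, 0.2057]
orientation: [-0.0, 3.141, -0.0]
contact_force: [0.9, -0.6, -1.3]
grip_width: 0.021
```

```bash
python3 - <<'E'
from h import *
to([.5585,-.1095,.205],np.pi/2-.011)
o=snap("5"); crop(o["side"],250,180,70,70,10,"s5"); 
o,p,M=state(); print(p,proj("side",p+[0,0,-.087]),M[:,1])
E
```

```text
t 5.50 tcp [ 0.5606 -0.1003  0.2057] tool x [-1. -0. -0.] y [-0.  1. -0.] z [ 0. -0. -1.] F [ 0.9 -0.6 -1.3] w 0.0210
shift tool mm [ 2.1 -9.2  0.7] dist 9
twist to align y: 0.0112 shift after twist first: [ 2.  -9.2  0.7]
[ 0.56075698 -0.10041969  0.20600506] [[284.28951918 221.2477805 ]] [-9.07755431e-05  9.99999996e-01 -1.08247396e-05]
```

View pics/s5.png

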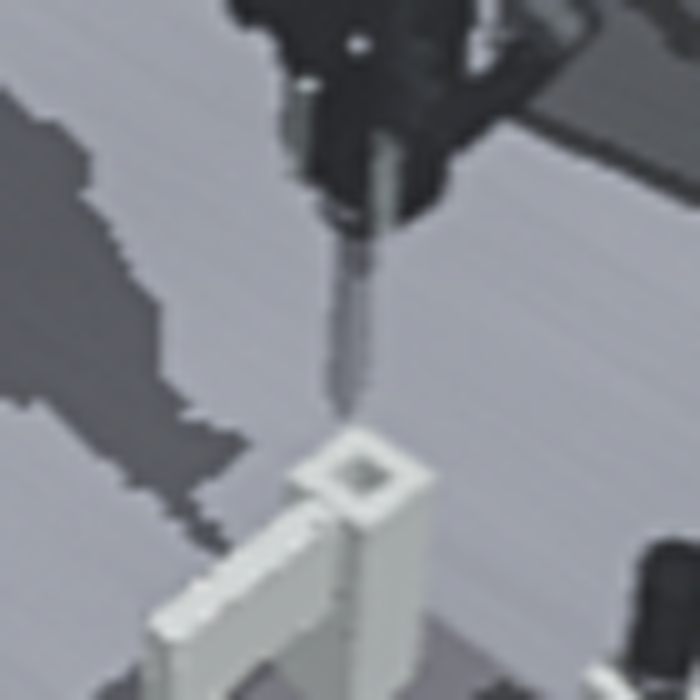

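Emit:
{"method": "carry_out", "body": {
  "motion": "1 2 -9 0 0.011; 1 0 0 0 0; 1 0 0 0 0; 1 0 0 0 0; 1 0 0 0 0; 1 0 0 0 0; 1 0 0 0 0; 1 0 0 0 0"
}}

```text
clock: 6.6
tcp_pos: [0.5583, -0.1094, 0.2053]
orientation: [0.017, 3.142, 0.0]
contact_force: [0.0, 0.2, -1.1]
grip_width: 0.0208
```

```bash
python3 - <<'E'
from h import *
to([.5585,-.1095,.205],np.pi/2-.011)
o=snap("6"); crop(o["side"],250,180,70,70,10,"s6"); crop(o["top"],250,150,100,75,8,"t6")
o,p,M=state(); print(p,proj("side",p+[0,0,-.087]),M[:,1])
E
```

```text
t 6.60 tcp [ 0.5583 -0.1094  0.2053] tool x [-1.     0.011 -0.   ] y [0.011 1.    0.   ] z [ 0.  0. -1.] F [ 0.   0.2 -1.1] w 0.0208
shift tool mm [-0.2 -0.1  0.3] dist 0
twist to align y: 0.0000 shift after twist first: [-0.2 -0.1  0.3]
[ 0.55824877 -0.10943727  0.20527964] [[286.08687611 223.43335616]] [1.10528068e-02 9.99938915e-01 4.15127339e-05]
```

View pics/s6.png

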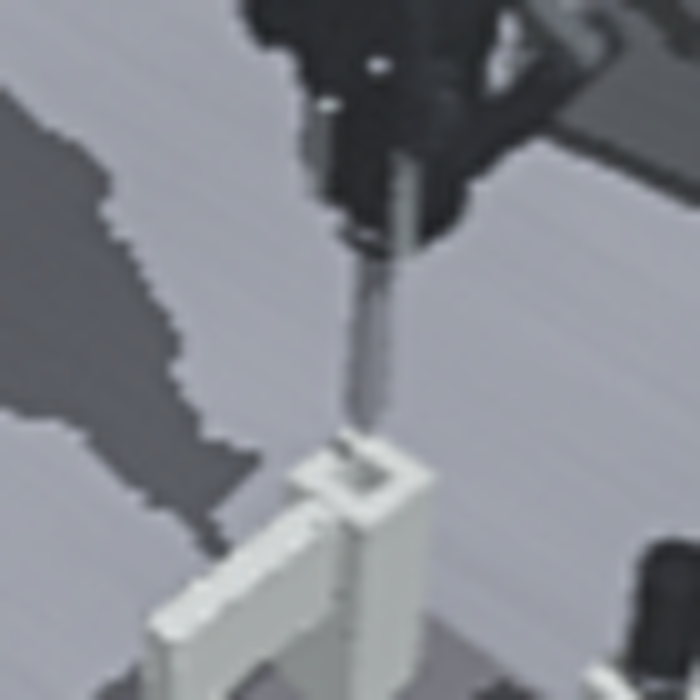

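Emit:
{"method": "carry_out", "body": {
  "motion": "1 0 0 10 0; 1 0 0 10 0; 1 0 0 0 0; 1 0 0 0 0; 1 0 0 15 0; 1 0 0 15 0; 1 0 0 0 0; 1 0 0 0 0"
}}

```text
clock: 7.7
tcp_pos: [0.5583, -0.1095, 0.1552]
orientation: [-0.017, -3.141, 0.0]
contact_force: [-0.0, 0.3, 0.1]
grip_width: 0.0213
```

```bash
python3 - <<'E'
from h import *
to([.5585,-.1095,.110],np.pi/2-.011)
o=snap("7"); crop(o["side"],250,180,70,70,10,"s7")
to([.5585,-.1095,.110],np.pi/2-.011)
E
```

```text
t 7.70 tcp [ 0.5583 -0.1095  0.1552] tool x [-1.     0.011  0.   ] y [ 0.011  1.    -0.   ] z [-0. -0. -1.] F [-0.   0.3  0.1] w 0.0213
shift tool mm [-0.2 -0.  45.2] dist 45
twist to align y: -0.0001 shift after twist first: [-0.2 -0.  45.2]
t 7.80 tcp [ 0.5586 -0.1095  0.1556] tool x [-1.     0.011 -0.001] y [ 0.011  1.    -0.   ] z [ 0.001 -0.    -1.   ] F [ 0.7  0.6 -1.4] w 0.0212
shift tool mm [ 0.1  0.  45.6] dist 46
twist to align y: -0.0001 shift after twist first: [ 0.1  0.  45.6]
```

View pics/s7.png

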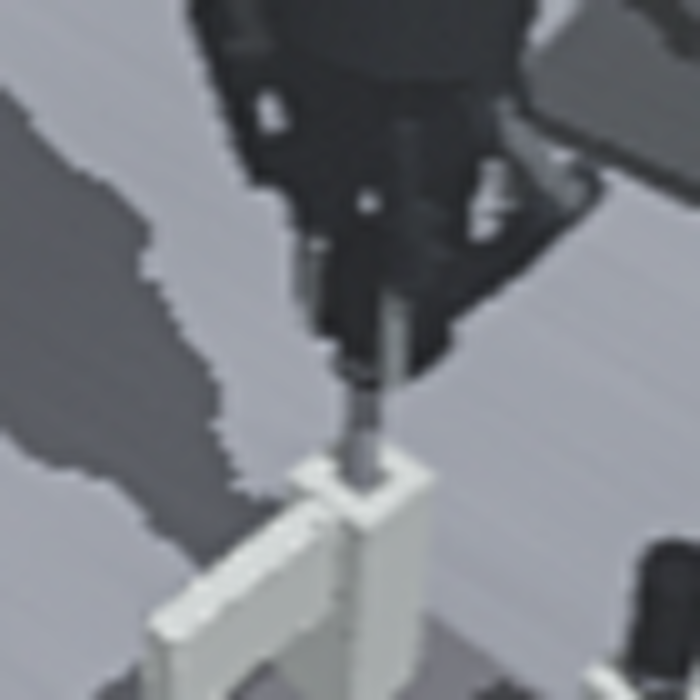

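Shaft is in the bore, free. Lower to home.

Emit:
{"method": "carry_out", "body": {
  "motion": "1 0 0 20 0; 1 0 0 20 0; 1 0 0 3 0; 1 0 0 1 0; 1 0 0 1 0; 1 0 0 1 0; 1 0 0 0 0; 1 0 0 0 0"
}}

```text
clock: 8.8
tcp_pos: [0.5584, -0.1094, 0.1095]
orientation: [0.017, 3.141, 0.0]
contact_force: [0.1, -0.5, 0.1]
grip_width: 0.021
```

```bash
python3 - <<'E'
from h import *
to([.5585,-.1095,.110],np.pi/2-.011)
E
```

```text
t 8.80 tcp [ 0.5584 -0.1094  0.1095] tool x [-1.     0.011 -0.   ] y [0.011 1.    0.   ] z [ 0.  0. -1.] F [ 0.1 -0.5  0.1] w 0.0210
shift tool mm [-0.1 -0.1 -0.5] dist 1
twist to align y: 0.0000 shift after twist first: [-0.1 -0.1 -0.5]
```

Emit:
{"method": "carry_out", "body": {
  "motion": "1 0 0 1 0; 1 0 0 1 0; 1 0 0 0 0; 1 0 0 1 0; 1 0 0 0 0; 1 0 0 0 0; 1 0 0 0 0; 1 0 0 0 0"
}}

```text
clock: 9.8
tcp_pos: [0.5601, -0.1098, 0.1094]
orientation: [0.018, 3.137, 0.0]
contact_force: [-4.5, 1.3, 21.8]
grip_width: 0.0212
```

```bash
python3 - <<'E'
from h import *
to([.5585,-.1095,.110],np.pi/2-.011)
o=snap("8"); crop(o["side"],250,180,70,70,10,"s8")
E
```

```text
t 9.80 tcp [ 0.5601 -0.1098  0.1094] tool x [-1.     0.011 -0.004] y [0.011 1.    0.   ] z [ 0.004  0.    -1.   ] F [-4.5  1.3 21.8] w 0.0212
shift tool mm [ 1.6  0.3 -0.6] dist 2
twist to align y: -0.0004 shift after twist first: [ 1.6  0.3 -0.6]
```

View pics/s8.png

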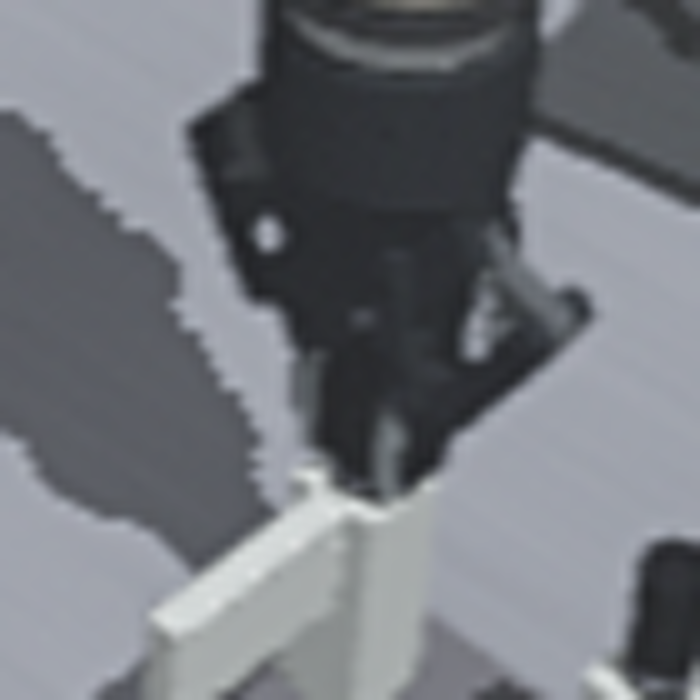

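Emit:
{"method": "carry_out", "body": {
  "motion": "0 0 0 0 0; 0 0 0 0 0; 0 0 0 0 0; 0 0 0 0 0; 0 0 0 -20 0; 0 0 0 -40 0; 0 0 0 0 0; 0 33 0 0 0"
}}

```text
clock: 10.9
tcp_pos: [0.5267, -0.1087, 0.1662]
orientation: [0.015, 3.14, -0.0]
contact_force: [-0.7, 0.6, 0.1]
grip_width: 0.0855
```

```bash
python3 - <<'E'
from h import *
to([.4935,-.1087,.165],np.pi/2-.011)
o=snap("9"); crop(o["side"],250,180,70,70,10,"s9"); crop(o["top"],250,160,100,75,8,"t9")
to([.4935,-.1087,.069],np.pi/2-.011)
E
```

```text
t 10.90 tcp [ 0.5267 -0.1087  0.1662] tool x [-1.     0.01  -0.002] y [ 0.01  1.   -0.  ] z [ 0.002 -0.    -1.   ] F [-0.7  0.6  0.1] w 0.0855
shift tool mm [33.2 -0.3  1.2] dist 33
twist to align y: 0.0011 shift after twist first: [33.2 -0.4  1.2]
t 11.00 tcp [ 0.5216 -0.1093  0.1651] tool x [-1.     0.012  0.004] y [0.012 1.    0.   ] z [-0.004  0.    -1.   ] F [0.6 0.1 1.2] w 0.0852
shift tool mm [27.7  0.2 96.2] dist 100
twist to align y: -0.0010 shift after twist first: [27.7  0.3 96.2]
```

View pics/s9.png

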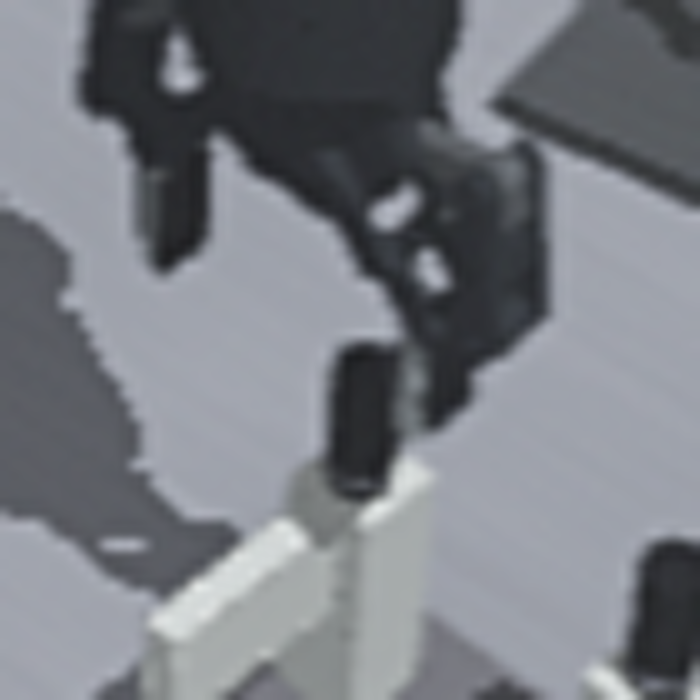

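View pics/t9.png

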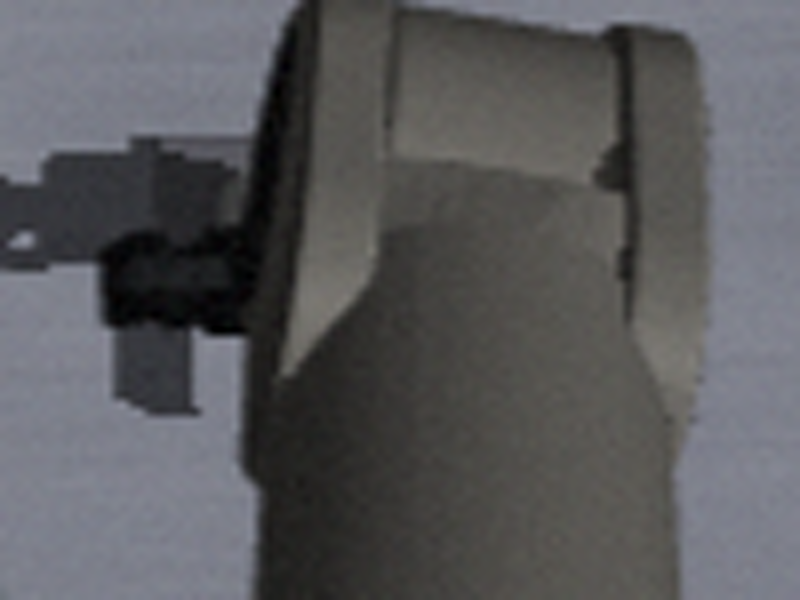

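Emit:
{"method": "carry_out", "body": {
  "motion": "0 31 0 0 0; 0 0 0 0 0; 0 0 0 40 0; 0 0 0 0 0; 0 0 0 0 0; 0 0 0 0 0; 0 0 0 0 0; 0 0 0 0 0"
}}

```text
clock: 12.0
tcp_pos: [0.4946, -0.1087, 0.1268]
orientation: [0.017, 3.141, 0.0]
contact_force: [0.1, -0.1, -0.1]
grip_width: 0.0854
```

```bash
python3 - <<'E'
from h import *
to([.4935,-.1087,.069],np.pi/2-.011)
E
```

```text
t 12.00 tcp [ 0.4946 -0.1087  0.1268] tool x [-1.     0.011 -0.001] y [0.011 1.    0.   ] z [ 0.001  0.    -1.   ] F [ 0.1 -0.1 -0.1] w 0.0854
shift tool mm [ 1.1  0.  57.8] dist 58
twist to align y: 0.0000 shift after twist first: [ 1.1  0.  57.8]
```

Emit:
{"method": "carry_out", "body": {
  "motion": "0 1 0 30 0; 0 0 0 28 0; 0 0 0 0 0; 0.5 0 0 0 0; 1 0 0 0 0; 1 0 0 0 0; 1 0 0 0 0; 1 0 0 0 0",
  "newtons": 100
}}

```text
clock: 13.0
tcp_pos: [0.4935, -0.1088, 0.0688]
orientation: [0.018, 3.141, 0.0]
contact_force: [-1.9, 0.5, 5.7]
grip_width: 0.0106
```

```bash
python3 - <<'E'
from h import *
to([.4935,-.1087,.069],np.pi/2-.011)
o=snap("10"); crop(o["side"],240,170,80,80,9,"s10")
to([.4935,-.1087,.069],np.pi/2-.011)
E
```

```text
t 13.00 tcp [ 0.4935 -0.1088  0.0688] tool x [-1.     0.011 -0.001] y [0.011 1.    0.   ] z [ 0.001  0.    -1.   ] F [-1.9  0.5  5.7] w 0.0106
shift tool mm [-0.   0.1 -0.2] dist 0
twist to align y: -0.0002 shift after twist first: [-0.   0.1 -0.2]
t 13.10 tcp [ 0.4935 -0.1088  0.0688] tool x [-1.     0.011 -0.001] y [0.011 1.    0.   ] z [ 0.001  0.    -1.   ] F [-1.9  0.5  5. ] w 0.0108
shift tool mm [-0.   0.1 -0.2] dist 0
twist to align y: -0.0002 shift after twist first: [-0.   0.1 -0.2]
```

View pics/s10.png

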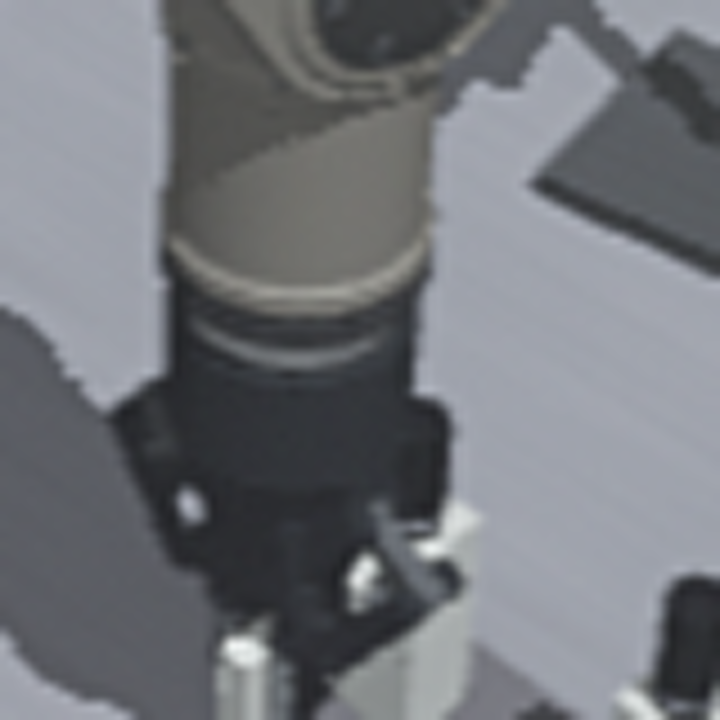

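Emit:
{"method": "carry_out", "body": {
  "motion": "1 0 0 -20 0; 1 0 0 -40 0; 1 0 0 -60 0; 1 0 0 -60 0; 1 0 45 -40 0; 1 0 60 0 0; 1 -20 60 0 0; 1 -50 8 0 0"
}}

```text
clock: 14.1
tcp_pos: [0.5638, 0.0691, 0.2885]
orientation: [-0.003, -3.14, -0.005]
contact_force: [1.3, -0.4, -1.3]
grip_width: 0.0105
```

```bash
python3 - <<'E'
from h import *
to([.75,.102,.3],np.pi/2+.136)
o=snap("11"); crop(o["side"],190,70,140,110,5,"s11")
to([.75,.102,.3],np.pi/2+.136)
E
```

```text
t 14.10 tcp [0.5638 0.0691 0.2885] tool x [-1.     0.002  0.001] y [0.002 1.    0.003] z [-0.001  0.003 -1.   ] F [ 1.3 -0.4 -1.3] w 0.0105
shift tool mm [-186.2   33.2  -11.6] dist 189
twist to align y: -0.1379 shift after twist first: [-189.     7.3  -11.6]
t 14.20 tcp [0.5679 0.065  0.2873] tool x [-1.     0.008 -0.001] y [ 0.008  1.    -0.   ] z [ 0.001 -0.    -1.   ] F [-0.7 -0.5 -2.5] w 0.0107
shift tool mm [-181.8   38.4  -12.6] dist 186
twist to align y: -0.1439 shift after twist first: [-185.4   11.9  -12.6]
```

View pics/s11.png

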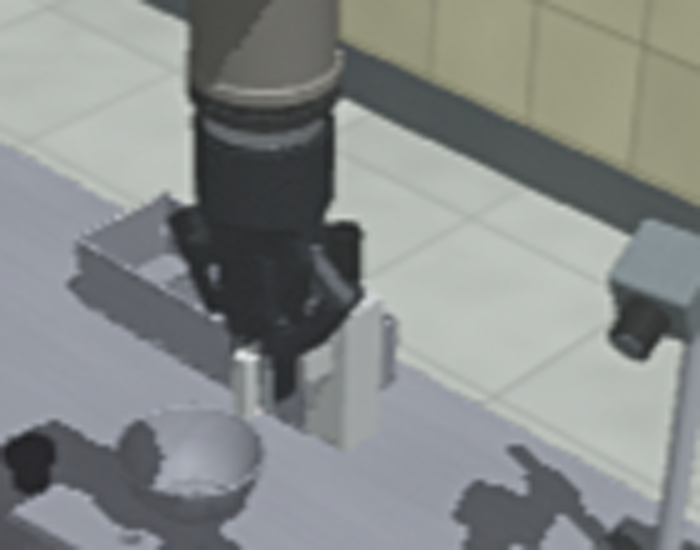

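Emit:
{"method": "carry_out", "body": {
  "motion": "1 0 12 0 -0.145; 1 -50 0 0 0; 1 -60 0 0 0; 1 -60 0 0 0; 1 -60 0 0 0; 1 -60 0 0 0; 1 -40 0 0 0; 1 -40 0 0 0"
}}

```text
clock: 15.2
tcp_pos: [0.9319, 0.1237, 0.2877]
orientation: [0.209, -3.133, 0.001]
contact_force: [2.4, 0.6, -0.7]
grip_width: 0.0106
```

```bash
python3 - <<'E'
from h import *
to([.75,.102,.3],np.pi/2+.136)
print(state()[0]["joints"].round(3))
E
```

```text
t 15.20 tcp [0.9319 0.1237 0.2877] tool x [-0.991 -0.133  0.001] y [-0.133  0.991 -0.001] z [-0.001 -0.001 -1.   ] F [ 2.4  0.6 -0.7] w 0.0106
shift tool mm [183.2   2.7 -12.1] dist 184
twist to align y: -0.0026 shift after twist first: [183.2   3.2 -12.1]
[-0.23   1.05   0.159  0.411 -0.138  1.686  1.538]
```

Emit:
{"method": "carry_out", "body": {
  "motion": "1 -30 0 0 0; 1 -30 0 0 0; 1 -30 0 0 0; 1 -30 0 0 0; 1 0 0 0 0; 1 0 0 0 0; 1 0 0 0 0; 1 0 0 0 0"
}}

```text
clock: 16.2
tcp_pos: [0.9703, 0.1188, 0.2716]
orientation: [-0.172, 3.091, 0.02]
contact_force: [0.6, -1.1, -1.7]
grip_width: 0.0107
```

```bash
python3 - <<'E'
from h import *
to([.75,.102,.3],np.pi/2+.136)
print(state()[0]["joints"].round(3))
E
```

```text
t 16.20 tcp [0.9703 0.1188 0.2716] tool x [-0.993 -0.111 -0.047] y [-0.111  0.994  0.01 ] z [ 0.045  0.015 -0.999] F [ 0.6 -1.1 -1.7] w 0.0107
shift tool mm [219.3   8.1 -38.6] dist 223
twist to align y: -0.0250 shift after twist first: [219.   13.6 -38.6]
[-0.272  1.239  1.168  0.242 -1.118  1.754  1.635]
```

Emit:
{"method": "carry_out", "body": {
  "motion": "1 30 0 0 0; 1 30 0 0 0; 1 0 0 0 0; 1 0 0 0 0; 1 0 0 0 0; 1 0 0 0 0; 1 0 0 0 0; 1 0 0 0 0"
}}

```text
clock: 17.2
tcp_pos: [0.9177, 0.1124, 0.2687]
orientation: [-0.171, 3.091, 0.016]
contact_force: [0.2, 0.5, -1.8]
grip_width: 0.0106
```

```bash
python3 - <<'E'
from h import *
to([.75,.102,.3],np.pi/2+.136)
print(state()[0]["joints"].round(3))
E
```

```text
t 17.20 tcp [0.9177 0.1124 0.2687] tool x [-0.993 -0.11  -0.047] y [-0.11   0.994  0.008] z [ 0.046  0.013 -0.999] F [ 0.2  0.5 -1.8] w 0.0106
shift tool mm [166.2   8.4 -39.1] dist 171
twist to align y: -0.0256 shift after twist first: [165.9  12.7 -39.1]
[-0.497  1.138  1.23   0.721 -1.058  1.643  1.859]
```

Emit:
{"method": "carry_out", "body": {
  "motion": "1 -60 0 0 0; 1 -60 0 0 0; 1 -60 0 0 0; 1 -60 0 0 0; 1 -60 0 0 0; 1 0 0 0 0; 1 0 0 0 0; 1 0 0 0 0"
}}

```text
clock: 18.2
tcp_pos: [1.0299, 0.1239, 0.2487]
orientation: [-0.159, 2.935, 0.029]
contact_force: [-0.2, -0.2, -1.6]
grip_width: 0.0109
```

```bash
python3 - <<'E'
from h import *
to([.75,.102,.3],np.pi/2+.136)
print(state()[0]["joints"].round(3))
o=snap("12")
E
```

```text
t 18.20 tcp [1.0299 0.1239 0.2487] tool x [-0.974 -0.105 -0.202] y [-0.109  0.994  0.009] z [ 0.2    0.03  -0.979] F [-0.2 -0.2 -1.6] w 0.0109
shift tool mm [ 264.5    9.2 -106.8] dist 285
twist to align y: -0.0282 shift after twist first: [ 264.1   16.6 -106.8]
[-0.271  1.284  1.293  0.242 -1.258  1.582  1.643]
```

View pics/side_12.png

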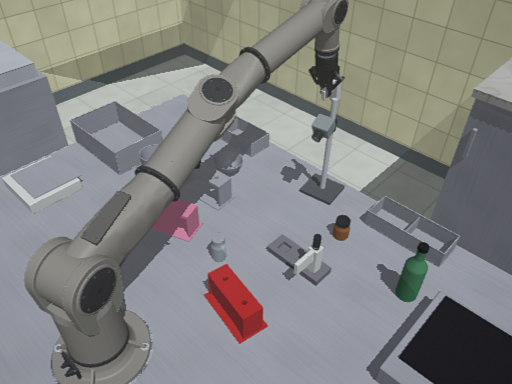

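Emit:
{"method": "carry_out", "body": {
  "motion": "1 -60 0 0 0; 1 -60 0 0 0; 1 -60 0 0 0; 1 -60 0 0 0; 1 0 0 0 0; 1 0 0 0 0; 1 0 0 0 0; 1 0 0 0 0"
}}

```text
clock: 19.3
tcp_pos: [1.0817, 0.1276, 0.2595]
orientation: [-0.149, 2.773, 0.042]
contact_force: [0.4, 0.8, -1.3]
grip_width: 0.0106
```

```bash
python3 - <<'E'
from h import *
to([.75,.102,.3],np.pi/2+.136)
o,p,M=state()
print(o["joints"].round(3), "tilt",np.degrees(np.arccos(-M[2,2])),"az",np.arctan2(M[1,2],M[0,2]))
E
```

```text
t 19.30 tcp [1.0817 0.1276 0.2595] tool x [-0.929 -0.098 -0.357] y [-0.109  0.994  0.01 ] z [ 0.354  0.049 -0.934] F [ 0.4  0.8 -1.3] w 0.0106
shift tool mm [ 296.2   11.1 -156.4] dist 335
twist to align y: -0.0286 shift after twist first: [ 295.8   19.6 -156.4]
[-0.268  1.289  1.294  0.242 -1.274  1.416  1.647] tilt 20.922361096921637 az 0.13626937802980352
```

Emit:
{"method": "carry_out", "body": {
  "motion": "1 -60 0 0 0; 1 -48 0 0 0; 1 0 0 0 0; 1 0 0 0 0; 1 0 0 0 0; 1 0 0 0 0; 1 0 0 0 0; 1 0 0 0 0"
}}

```text
clock: 20.3
tcp_pos: [1.1013, 0.129, 0.2767]
orientation: [-0.145, 2.701, 0.048]
contact_force: [-0.6, -0.4, -0.7]
grip_width: 0.0107
```

```bash
python3 - <<'E'
from h import *
to([.75,.102,.3],np.pi/2+.136)
o,p,M=state()
print(o["joints"].round(3), "tilt",np.degrees(np.arccos(-M[2,2])),"az",np.arctan2(M[1,2],M[0,2]))
E
```

```text
t 20.30 tcp [1.1013 0.129  0.2767] tool x [-0.901 -0.094 -0.424] y [-0.109  0.994  0.011] z [ 0.42   0.056 -0.906] F [-0.6 -0.4 -0.7] w 0.0107
shift tool mm [ 309.1   11.9 -170.3] dist 353
twist to align y: -0.0285 shift after twist first: [ 308.6   20.7 -170.3]
[-0.268  1.28   1.294  0.242 -1.278  1.352  1.648] tilt 25.090223673075087 az 0.13268273793604413
```

```bash
python3 - <<'E'
from h import *
to([.90,.125,.30])
E
```

```text
t 20.30 tcp [1.1013 0.129  0.2767] tool x [-0.901 -0.094 -0.424] y [-0.109  0.994  0.011] z [ 0.42   0.056 -0.906] F [-0.6 -0.4 -0.7] w 0.0107
shift tool mm [ 171.8   18.3 -106. ] dist 203
```

Emit:
{"method": "carry_out", "body": {
  "motion": "1 34 4 -21 -0.026; 1 34 4 -21 0; 1 34 4 -21 0; 1 34 4 -21 0; 1 34 3 -21 0; 1 0 0 0 0; 1 0 0 0 0; 1 0 0 0 0"
}}

```text
clock: 21.3
tcp_pos: [0.918, 0.1242, 0.3]
orientation: [-0.171, 2.697, 0.041]
contact_force: [-0.4, -0.5, -3.0]
grip_width: 0.0107
```

```bash
python3 - <<'E'
from h import *
to([.62,.125,.30],np.pi/2+.136)
o,p,M=state()
print(o["joints"].round(3), "tilt",np.degrees(np.arccos(-M[2,2])),"az",np.arctan2(M[1,2],M[0,2]))
o=snap("13")
E
```

```text
t 21.30 tcp [0.918  0.1242 0.3   ] tool x [-0.898 -0.114 -0.426] y [-0.127  0.992  0.002] z [ 0.422  0.056 -0.905] F [-0.4 -0.5 -3. ] w 0.0107
shift tool mm [ 267.4   38.6 -125.9] dist 298
twist to align y: -0.0091 shift after twist first: [ 267.    41.  -125.9]
[-0.78   1.026  1.361  1.234 -1.223  1.197  2.137] tilt 25.220613495159615 az 0.13087618532721154
```

View pics/side_13.png

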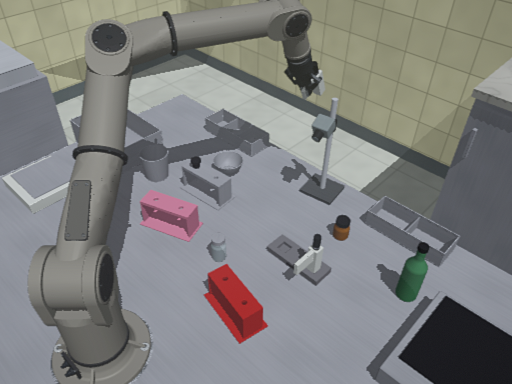

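View pics/top_13.png

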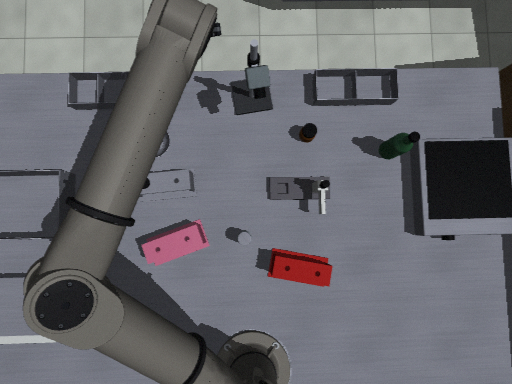

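Emit:
{"method": "carry_out", "body": {
  "motion": "1 38 5 -18 -0.009; 1 38 5 -18 0; 1 38 5 -18 0; 1 38 5 -18 0; 1 38 5 -18 0; 1 38 5 -18 0; 1 0 0 0 0; 1 0 0 0 0"
}}

```text
clock: 22.4
tcp_pos: [0.664, 0.1205, 0.3016]
orientation: [-0.182, 2.694, 0.039]
contact_force: [0.7, 0.3, -1.2]
grip_width: 0.0104
```

```bash
python3 - <<'E'
from h import *
to([.58,-.02,.25],np.pi/2+.136)
o,p,M=state()
print(o["joints"].round(3), "tilt",np.degrees(np.arccos(-M[2,2])),"az",np.arctan2(M[1,2],M[0,2]))
o=snap("14")
E
```

```text
t 22.40 tcp [0.664  0.1205 0.3016] tool x [-0.896 -0.122 -0.427] y [-0.134  0.991 -0.001] z [ 0.424  0.056 -0.904] F [ 0.7  0.3 -1.2] w 0.0104
shift tool mm [ 114.4 -127.9    3.1] dist 172
twist to align y: -0.0009 shift after twist first: [ 114.5 -127.8    3.1]
[-1.299  0.589  1.441  1.895 -0.892  0.853  2.195] tilt 25.308860649003122 az 0.13204282290162797
```

View pics/side_14.png

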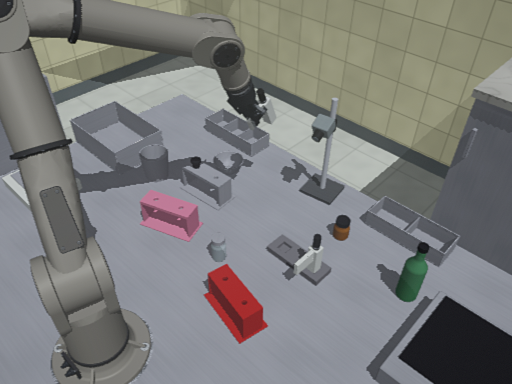

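Emit:
{"method": "carry_out", "body": {
  "motion": "1 29 -32 1 0; 1 29 -32 1 0; 1 29 -32 1 0; 1 28 -32 0 0; 1 0 0 0 0; 1 0 0 0 0; 1 0 0 0 0; 1 0 0 0 0"
}}

```text
clock: 23.5
tcp_pos: [0.5792, -0.0198, 0.2496]
orientation: [-0.184, 2.695, 0.037]
contact_force: [-0.4, -0.1, -0.8]
grip_width: 0.0107
```

```bash
python3 - <<'E'
from h import *
to([.585,-.058,.196],np.pi/2+.136)
o,p,M=state()
print(o["joints"].round(3), "tilt",np.degrees(np.arccos(-M[2,2])),"az",np.arctan2(M[1,2],M[0,2]))
o=snap("15"); crop(o["side"],230,80,130,105,6,"s15"); crop(o["top"],200,40,120,130,5,"t15")
E
```

```text
t 23.50 tcp [ 0.5792 -0.0198  0.2496] tool x [-0.896 -0.123 -0.426] y [-0.135  0.991 -0.003] z [ 0.423  0.055 -0.904] F [-0.4 -0.1 -0.8] w 0.0107
shift tool mm [ 22.4 -38.5  48.8] dist 66
twist to align y: 0.0008 shift after twist first: [ 22.4 -38.5  48.8]
[-1.216  0.352  1.437  2.15  -0.821  0.65   2.441] tilt 25.245820163060436 az 0.12918615406437492
```

View pics/s15.png

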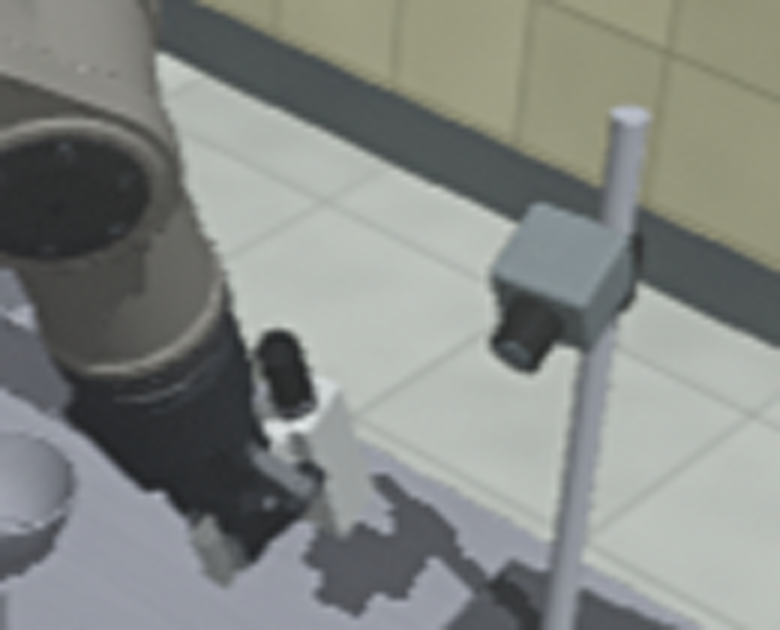

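View pics/t15.png

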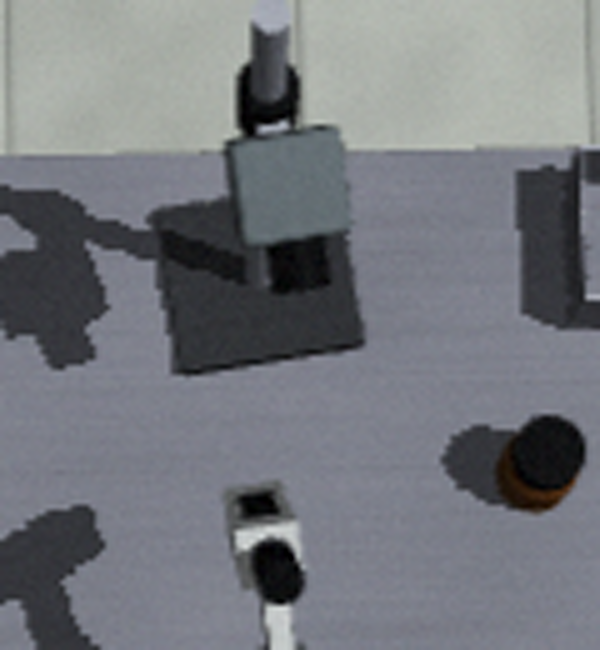

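Emit:
{"method": "carry_out", "body": {
  "motion": "1 11 -19 24 0; 1 11 -19 24 0; 1 0 0 0 0; 1 0 0 0 0; 1 0 0 0 0; 1 0 0 0 0; 1 0 0 0 0; 1 0 0 0 0"
}}

```text
clock: 24.6
tcp_pos: [0.5843, -0.0577, 0.1968]
orientation: [-0.182, 2.695, 0.038]
contact_force: [-0.7, -0.1, -1.0]
grip_width: 0.0111
```

```bash
python3 - <<'E'
from h import *
to([.585,-.058,.196],np.pi/2+.136)
o,p,M=state()
print(o["joints"].round(3), "tilt",np.degrees(np.arccos(-M[2,2])),"az",np.arctan2(M[1,2],M[0,2]))
o=snap("16"); crop(o["side"],250,90,90,90,8,"s16"); crop(o["top"],225,45,70,75,8,"t16a");crop(o["top"],235,110,60,60,10,"t16b")
to([.585,-.058,.196],np.pi/2+.136)
E
```

```text
t 24.60 tcp [ 0.5843 -0.0577  0.1968] tool x [-0.896 -0.122 -0.426] y [-0.134  0.991 -0.002] z [ 0.423  0.056 -0.905] F [-0.7 -0.1 -1. ] w 0.0111
shift tool mm [-0.2 -0.4  1. ] dist 1
twist to align y: -0.0004 shift after twist first: [-0.2 -0.4  1. ]
[-0.896  0.366  1.144  2.182 -0.963  0.557  2.634] tilt 25.24248802739468 az 0.13120694037583702
t 24.70 tcp [ 0.5842 -0.058   0.1967] tool x [-0.896 -0.122 -0.426] y [-0.134  0.991 -0.002] z [ 0.423  0.056 -0.905] F [-0.2  0.2 -1.5] w 0.0107
shift tool mm [-0.4 -0.1  0.9] dist 1
twist to align y: -0.0007 shift after twist first: [-0.4 -0.1  0.9]
```

View pics/s16.png

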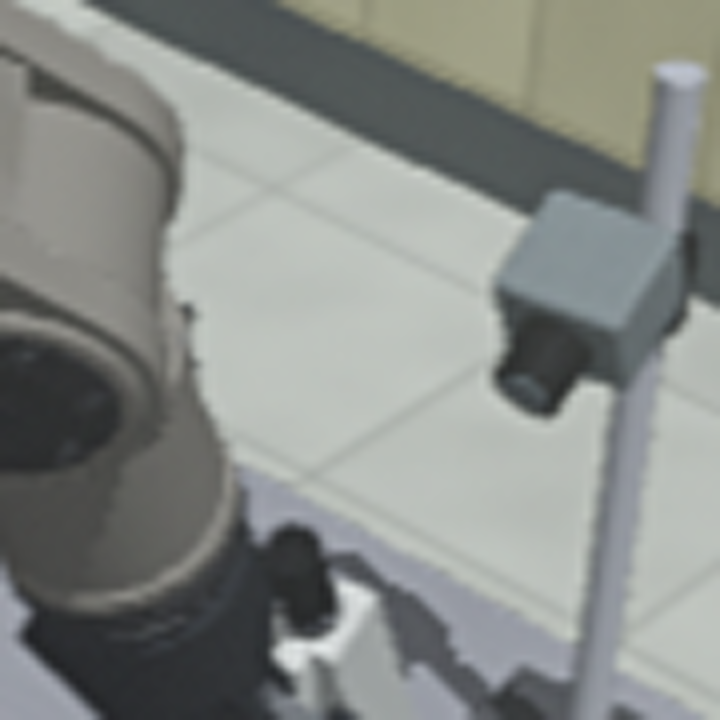

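View pics/t16a.png

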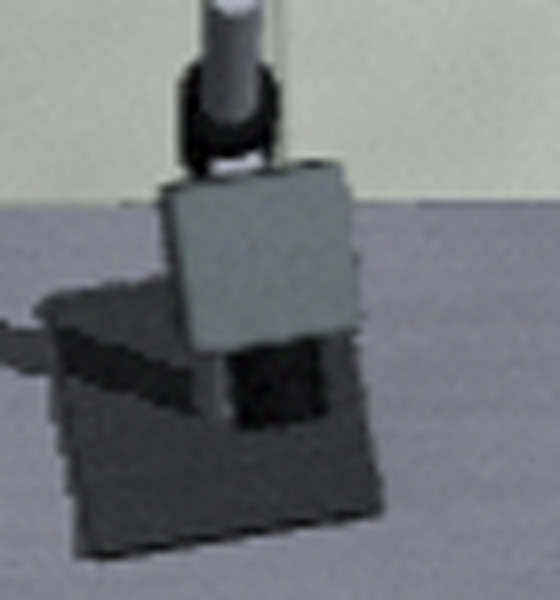

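View pics/t16b.png

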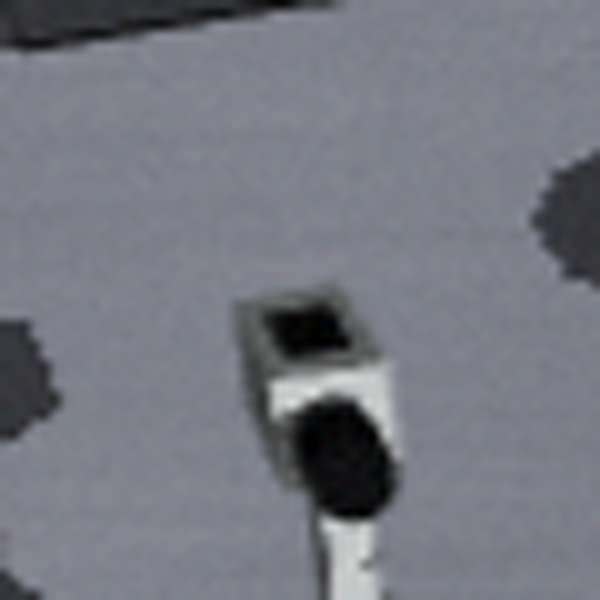

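```bash
cat > ov.py <<'E'
from h import *
import sys
tag=sys.argv[1]
H=np.array([.7693,-.0327,.2706,.1361,.0264,.0163,-.0176])
if len(sys.argv)>2: H[:4]=[float(v) for v in sys.argv[2].split(',')]
def Rh(yaw): return Rz(yaw)@R.from_euler('y',-25,degrees=True).as_matrix()
o,p,M=state()
MS=np.c_[-M[:,0],M[:,1],-M[:,2]]; O=p-M[:,2]*.0187+MS@[.065,0,-.08]
RH=Rh(H[3]); wl=RH.T@(O+MS@[.015,0,.05]-H[:3])
print("window in head frame mm",wl*1e3,"rel rot deg",np.degrees(R.from_matrix(RH.T@MS).as_rotvec()))
def box(x0,x1,y0,y1,z0,z1): 
    c=np.array([[x,y,z] for x in(x0,x1) for y in(y0,y1) for z in(z0,z1)])/1e3
    e=[(i,j) for i in range(8) for j in range(i) if bin(i^j).count('1')==1]; return c,e
def circ(x,y0,z0,rad,ax):
    a=np.linspace(0,2*np.pi,25); q=np.zeros((25,3)); k=[i for i in range(3) if i!=ax]
    q[:,ax]=x; q[:,k[0]]=y0+rad*np.cos(a); q[:,k[1]]=z0+rad*np.sin(a); return q/1e3,[(i,i+1) for i in range(24)]
items=[(O,MS,*box(-15,15,-15,15,0,95),(0,0,255)),(O,MS,*box(-85,-15,-6,6,55,95),(0,0,255)),(O,MS,*circ(140,0,0,11,2),(0,255,255)),
(H[:3],RH,*box(H[4]*1e3,75,-27.5,27.5,H[6]*1e3,H[5]*1e3),(0,255,0)),(H[:3],RH,*circ(0,0,0,15,0),(255,255,0))]
for n,(x,y,w,h,k) in {"side":(255,100,80,100,6),"top":(225,50,70,100,6)}.items():
    im=cv2.imread(f"pics/{n}_{tag}.png")[y:y+h,x:x+w]; im=cv2.resize(im,None,fx=k,fy=k,interpolation=cv2.INTER_CUBIC)
    for o_,R_,c,e,col in items:
        q=(proj(n,o_+c@R_.T)-[x,y]+.5)*k-.5
        for i,j in e: cv2.line(im,tuple(np.int32(q[i].round())),tuple(np.int32(q[j].round())),col,1,cv2.LINE_AA)
    cv2.imwrite(f"pics/ov_{n}_{tag}.png",im)
E
python3 ov.py 16
```

```text
window in head frame mm [-1.20478900e+02 -2.74598603e-02  9.53713414e-01] rel rot deg [-0.13080042 -0.23211335 -0.04797719]
```

View pics/ov_side_16.png

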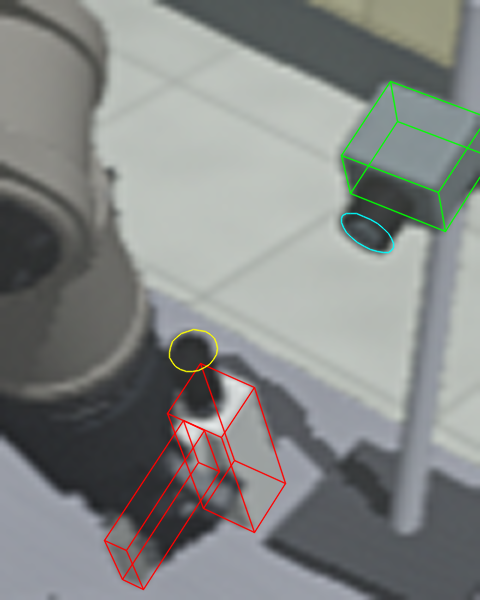

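View pics/ov_top_16.png

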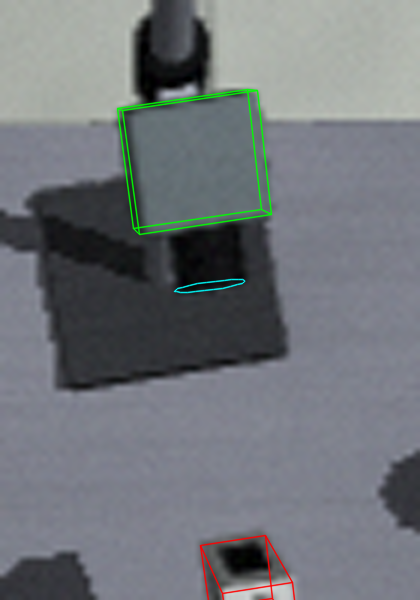

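```bash
sed -i 's/{"side":(255,100,80,100,6),"top":(225,50,70,100,6)}/VIEWS/; s/f"pics\/ov_{n}_{tag}.png",im/f"pics\/ov_{n}_{tag}_{x}.png",im/; s/for n,(x,y,w,h,k) in VIEWS.items()/for n,(x,y,w,h,k) in VIEWS/' ov.py
sed -i '3i VIEWS=[("side",(268,148,40,54,12)),("top",(250,132,36,54,12)),("side",(306,108,40,36,15)),("top",(240,58,36,48,12))]' ov.py
python3 ov.py 16; ls pics/ov_*
```

```text
window in head frame mm [-1.20478900e+02 -2.74598603e-02  9.53713414e-01] rel rot deg [-0.13080042 -0.23211335 -0.04797719]
pics/ov_side_16.png
pics/ov_side_16_268.png
pics/ov_side_16_306.png
pics/ov_top_16.png
pics/ov_top_16_240.png
pics/ov_top_16_250.png
```

View pics/ov_side_16_268.png

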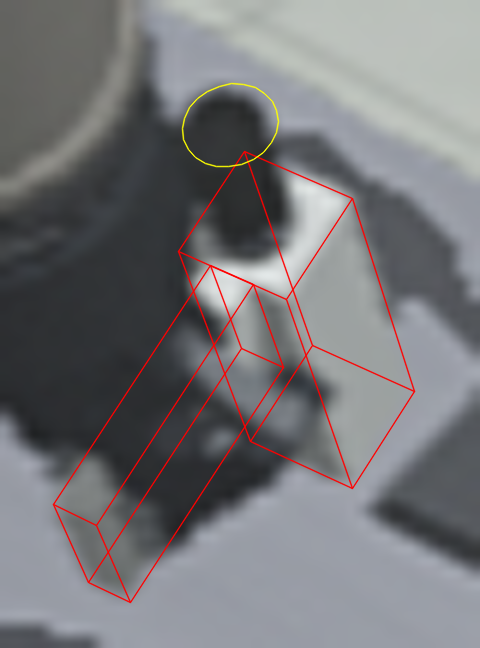

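View pics/ov_top_16_250.png

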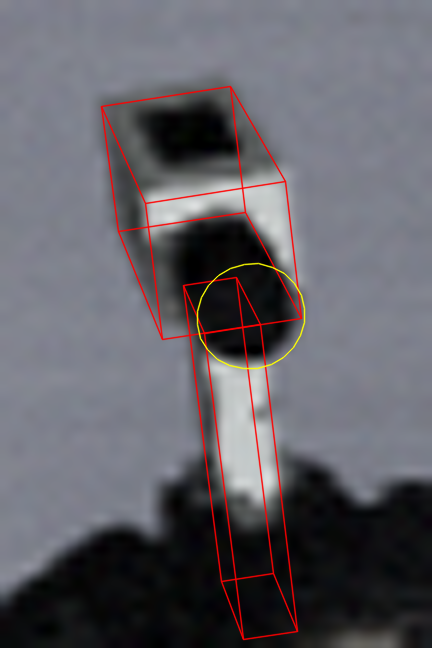

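View pics/ov_side_16_306.png

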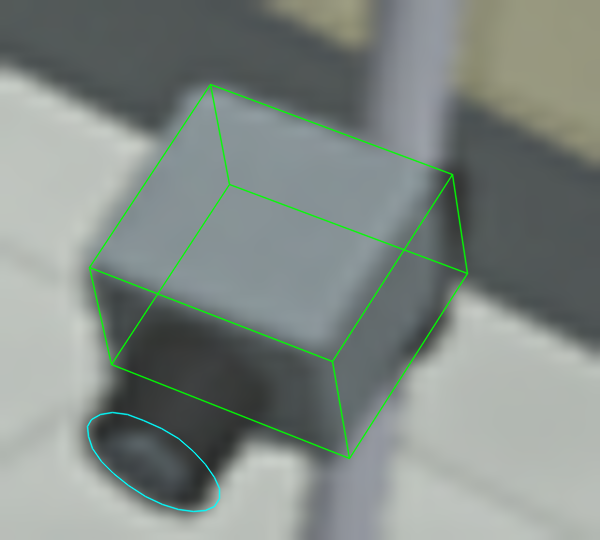

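View pics/ov_top_16_240.png

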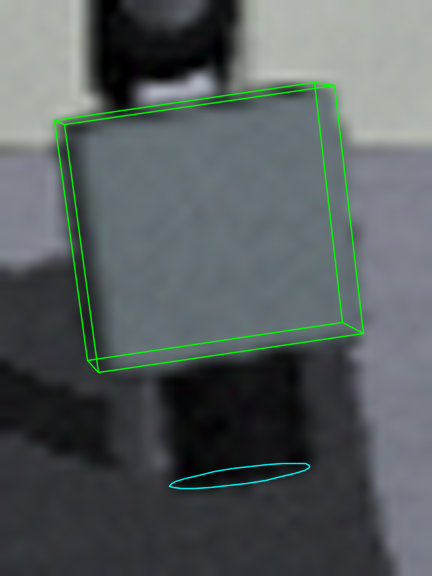

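```bash
python3 - <<'E'
from h import *
t=cv2.imread("pics/top_16.png");s=cv2.imread("pics/side_16.png")
crop(t,252,134,36,30,20,"rt"); crop(s,280,155,28,36,16,"rs"); crop(t,240,60,36,42,14,"rth"); crop(s,308,110,36,34,16,"rsh")
E
```

```text
(no output)
```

View pics/rt.png

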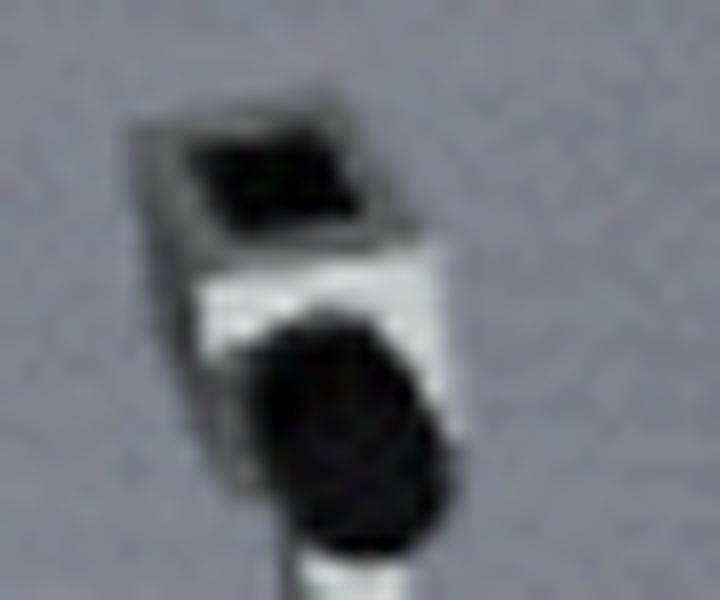

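View pics/rs.png

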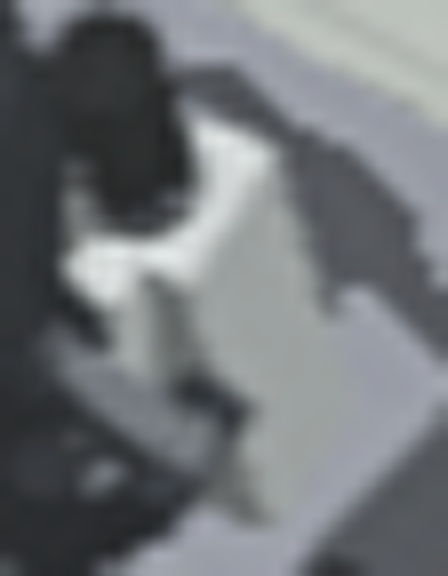

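View pics/rth.png

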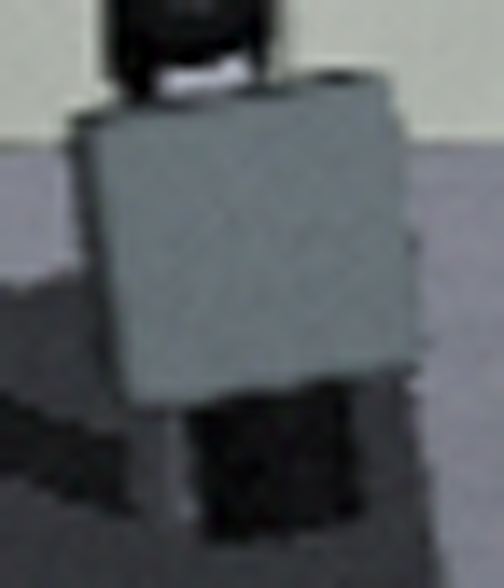

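View pics/rsh.png

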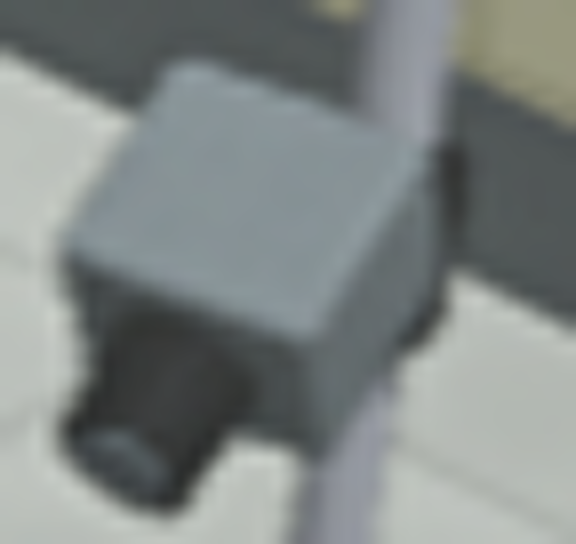

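```bash
cat > fit2.py <<'E'
from h import *
np.set_printoptions(precision=3,suppress=True)
def Rh(yaw,t=25): return Rz(yaw)@R.from_euler('y',-t,degrees=True).as_matrix()
S=lambda p:unc(p,308,110,16); T=lambda p:unc(p,240,60,14)
a=np.linspace(0,2*np.pi,60); C=np.c_[0*a,.015*np.cos(a),.015*np.sin(a)]
hp=[("top",T((95,118)),lambda q:(.075,.0275,q[1])),("top",T((388,75)),lambda q:(.075,-.0275,q[1])),
("top",T((415,370)),lambda q:(q[0],-.0275,q[1])),("top",T((135,405)),lambda q:(q[0],.0275,q[1])),
("side",S((185,62)),lambda q:(.075,.0275,q[1])),("side",S((437,145)),lambda q:(.075,-.0275,q[1])),("side",S((66,250)),lambda q:(q[0],.0275,q[1])),("side",S((318,335)),lambda q:(q[0],-.0275,q[1])),
("side",S((318,450)),lambda q:(q[0],-.0275,q[2]))]
def f(p,cams=("side","top")):
    RH=Rh(p[3]); o=[]
    for n,uv,l in hp:
        if n in cams: o+=list(proj(n,p[:3]+RH@np.array(l(p[4:])))[0]-uv)
    cs=proj("side",p[:3]+C@RH.T); ct=proj("top",p[:3]+C@RH.T)
    if "side" in cams: o+=[cs[:,0].min()-S((62,0))[0],cs[:,1].max()-S((0,517))[1]]
    if "top" in cams: o+=[ct[:,0].min()-T((205,0))[0],ct[:,0].max()-T((364,0))[0],ct[:,1].max()-T((0,542))[1]]
    return np.array(o)
x0=[.7693,-.0327,.2706,.136,.0264,.0163,-.0176]
s=least_squares(f,x0,x_scale=[.01,.01,.01,.1,.01,.01,.01],loss='soft_l1',f_scale=.5); h=s.x; print("head",h); print(f(h))
# sleeve
o,p,M=state(); MS=np.c_[-M[:,0],M[:,1],-M[:,2]]; O=p-M[:,2]*.0187+MS@[.065,0,-.08]
T=lambda p:unc(p,252,134,20); S=lambda p:unc(p,280,155,16)
sp=[("top",T((130,120)),(15,15,0)),("top",T((340,88)),(15,-15,0)),("top",T((440,240)),(15,-15,95)),("top",T((200,278)),(15,15,95)),("top",T((278,180)),(15,0,50)),("top",T((367,468)),(0,0,140)),
("side",S((278,152)),(15,-15,95)),("side",S((195,285)),(-15,-15,95)),("side",S((268,525)),(-15,-15,0)),("side",unc((413,395),268,148,12),(15,-15,0)),("side",unc((130,601),268,148,12),(-85,-6,55)),("side",unc((56,503),268,148,12),(-85,6,95))]
def g(q,cams=("side","top")):
    RR=MS@R.from_rotvec(q[3:]).as_matrix()
    return np.concatenate([proj(n,O+q[:3]+RR@np.array(l)/1e3)[0]-uv for n,uv,l in sp if n in cams])
print("tool-based sleeve resid\n",g(np.zeros(6)).reshape(-1,2))
s3=least_squares(lambda q:g(np.r_[q,0,0,0]),[0,0,0],x_scale=.01,loss='soft_l1',f_scale=.5); print("transl only mm",s3.x*1e3); print(g(np.r_[s3.x,0,0,0]).reshape(-1,2))
s6=least_squares(g,np.zeros(6),x_scale=[.01]*3+[.1]*3,loss='soft_l1',f_scale=.5); print("6d",s6.x[:3]*1e3,np.degrees(s6.x[3:])); J=s6.jac; print("sd",np.sqrt(np.diag(np.linalg.inv(J.T@J)))*.4*[1e3]*3 if 0 else np.sqrt(np.diag(np.linalg.inv(J.T@J)))*.4)
RH=Rh(h[3])
for nm,q in(("tool",np.zeros(6)),("t3",np.r_[s3.x,0,0,0]),("6d",s6.x)):
    RR=MS@R.from_rotvec(q[3:]).as_matrix(); print(nm,"window in head mm",RH.T@(O+q[:3]+RR@[.015,0,.05]-h[:3])*1e3,"rot",np.degrees(R.from_matrix(RH.T@RR).as_rotvec()))
E
python3 fit2.py
```

```text
head [ 0.769 -0.033  0.27   0.138  0.026  0.019 -0.014]
[-1.251  0.267  0.352 -0.021  0.861 -0.402 -1.235  0.437  0.282 -0.621
  0.725  0.141 -0.332 -0.152  0.135  0.755  1.242 -0.082 -0.11   0.005
 -0.433 -0.036  0.25 ]
tool-based sleeve resid
 [[-0.03   0.84 ]
 [ 0.152  0.81 ]
 [-0.223  1.139]
 [ 0.07   1.034]
 [-0.016  1.057]
 [ 0.546  0.954]
 [-0.052 -0.019]
 [-0.362  0.105]
 [ 0.599  0.826]
 [ 0.055 -0.312]
 [ 0.017  0.086]
 [-0.278  0.107]]
transl only mm [ 2.373  0.574 -1.236]
[[-0.272  0.099]
 [-0.105  0.072]
 [-0.512  0.318]
 [-0.201  0.21 ]
 [-0.281  0.277]
 [ 0.25   0.081]
 [ 0.299 -0.129]
 [ 0.002 -0.022]
 [ 0.931  0.679]
 [ 0.377 -0.445]
 [ 0.4   -0.086]
 [ 0.126 -0.054]]
6d [ 2.448  0.709 -1.558] [ 0.164  0.083 -0.791]
sd [0.001 0.001 0.001 0.009 0.008 0.01 ]
tool window in head mm [-119.78     0.526    0.993] rot [-0.183 -0.232 -0.16 ]
t3 window in head mm [-118.1      0.767   -1.154] rot [-0.183 -0.232 -0.16 ]
6d window in head mm [-118.084    0.539   -1.506] rot [-0.017 -0.151 -0.95 ]
```

Emit:
{"method": "carry_out", "body": {
  "motion": "1 1.6 -0.6 -0.9 0; 1 0 0 0 0; 1 0 0 0 0; 1 0 0 0 0; 1 0 0 0 0; 1 0 0 0 0; 1 0 0 0 0; 1 0 0 0 0"
}}

```text
clock: 25.7
tcp_pos: [0.5825, -0.0589, 0.1968]
orientation: [-0.182, 2.696, 0.038]
contact_force: [-0.4, -0.8, -0.8]
grip_width: 0.0108
```

```bash
python3 - <<'E'
from h import *
to([.5842,-.058,.1967],np.pi/2+.136)
o=snap("17"); crop(o["side"],250,90,100,110,6,"s17")
o,p,M=state(); print(o["qvel"].round(3),o["clock"],p,o["joints"].round(2))
E
python3 ov.py 17 .769,-.033,.270,.138
```

```text
t 25.70 tcp [ 0.5825 -0.0589  0.1968] tool x [-0.896 -0.122 -0.426] y [-0.134  0.991 -0.002] z [ 0.423  0.056 -0.905] F [-0.4 -0.8 -0.8] w 0.0108
shift tool mm [-1.6  0.7  0.8] dist 2
twist to align y: -0.0009 shift after twist first: [-1.6  0.7  0.8]
[ 0.001  0.     0.001 -0.001 -0.001 -0.002 -0.002] 25.8 [ 0.58252886 -0.05895596  0.19679931] [-0.9   0.36  1.15  2.19 -0.96  0.56  2.63]
window in head frame mm [-121.52018369   -0.31554334    2.25257557] rel rot deg [-0.18311347 -0.23529546 -0.15907341]
```

View pics/side_17.png

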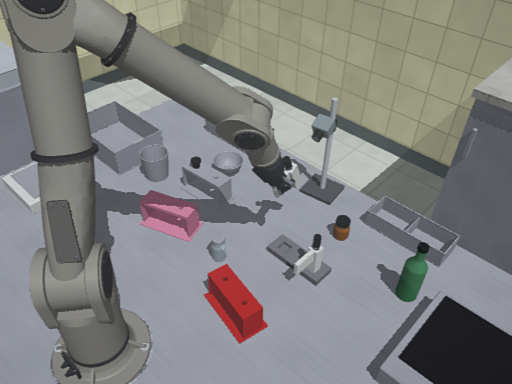

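View pics/top_17.png

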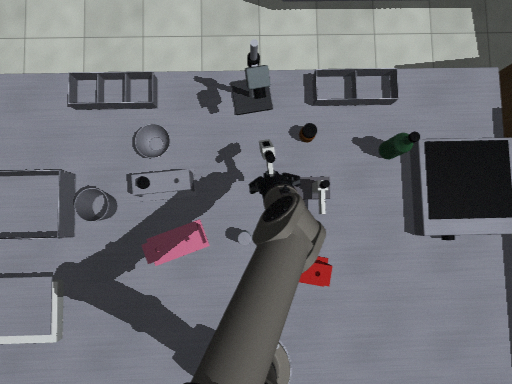

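View pics/ov_top_17_250.png

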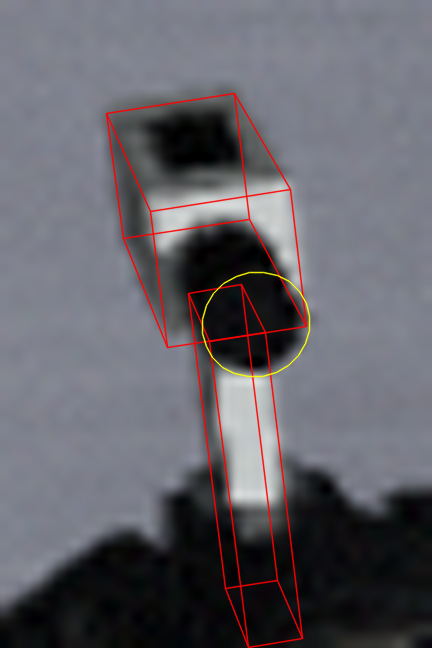

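```bash
python3 -c "
from bench import r
print(r.hand_in())"
```

```text
the job is handed in; nothing more can be done
None
```

The job is handed in, at 25.8 s on the robot's clock. The straight-handled probe is in the empty sleeve, and the arm is holding that sleeve still in front of the inspection camera by its grip plate, with a 100 N grip.

- **Probe:** I pushed it down until it seated, with about 22 N at the expected height. In the last pictures the handle top still sits where it should for a probe fully home.
- **Tilt:** The moves cannot tilt the tool directly. I pushed the tool past the arm's reach along the head's heading, which tipped it step by step to about 25.2°, and it stayed tipped on the way back.
- **Position check:** The two estimates of the window's place in the head frame disagree by about 2 mm, roughly the camera calibration error.

| Estimate | Along lens axis (mm) | Sideways (mm) | Up (mm) |
|---|---|---|---|
| Wanted | -120 | 0 | 0 |
| From the pictures | -120 | 0 | 0 |
| From the arm's own readings | -121.5 | -0.3 | +2.3 |

The picture row was fitted just before a last 2 mm correction, with that correction added. I followed the pictures, because they show the sleeve and the head together.

- **Angle check:** By the arm's readings the sleeve is within about 0.3° of square. A rougher fit from the pictures gave up to 1° of turn.
- **Other objects:** In the last pictures the other things look undisturbed. The arm partly hides the red rest and the dock.

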